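# Put the vee block away in the roll-top cabinet

## Robot

A 6-joint arm with a two-finger parallel gripper is mounted at the origin on a cart in front of the work surface, level with it; the furniture and walls round the work are solid. World frame = base frame: x ahead of the robot, y to its left, z up, the work surface at z = 0. Lengths are in m, angles in rad, forces in N, time in s.
With the tool pointing down it reaches from about 0.275 to 0.825 m from the base axis. Payload 4.9 kg.
Tool frame: the origin (TCP) lies midway between the tips of the shut fingers; the grasp point (between the pads) lies 19 mm behind it; z points along the fingers, y is the direction in which the jaws open and shut (so a half turn about z gives the same grasp; the last joint's range is limited). The gripper opens to 85 mm and grips with 20 to 120 N. Pads are 22 mm wide; open, the fingers measure 114 mm over their backs; the gripper's body (76 mm by 85 mm) begins 54 mm behind the grasp point. The pads swing forward as they close: fully open they stand 13 mm farther back than shut.
Start: joints at [1.174, 0.326, -0.193, 1.052, 0, 1.437], TCP at [0.143, 0.531, 0.231] pointing down, gripper open.
Joint ranges: [-2.65, 2.65], [-0.97, 1.79], [-1.3, 1.35], [-1.93, 2.1], [-1.47, 1.37], [-3.14, 3.14]. Speed limits (rad/s): [2.57, 2.57, 3.14, 3.14, 3.14, 3.14].

## Interface

Orientations are given as a unit quaternion [x, y, z, w].
In Python, from workcell import robot gives the robot as it stands.
- The arm moves only by the tool send_rows, never from a script. Its argument "targets" is a list of rows, each an object with "jaw": the finger opening in mm, from 0 to 85.4; "xyz": the shift along the tool's x, y, z in mm, a list of three; "rot": the turn, a rotation vector about the tool's x, y, z in rad, a list of three. A call has 1 to 20 rows; each row is the pose to reach, as a shift and turn from the pose commanded when the call began, along the tool's axes at that moment; what a row does not reach only later rows make up. A row lasts 1/8 s, in which the tool goes at most 62.5 mm and 10.7 degrees, less where a joint would pass 70% of its speed; a pose out of reach is approached as far as the arm can. A call with a gripper value outside its range is refused whole. The fingers move at their own pace and stop on an object; "squeeze" is the grip in N (left out, the last holds). Time passes only in rows, so rows that repeat a pose let the fingers close. It gives the time, the measured TCP pose, the force and the opening at its end, in the units of the state.
- robot.sense(): the state, without advancing time (a new reading comes with each control period).
- robot.read_camera(name): name is "scene" or "top"; returns a dict with "frame" (384x512x3 uint8, red, green, blue), "fx", "fy", "cx", "cy" (pixels), "rvec" (rotation vector, rad) and "tvec" (3), from world to camera coordinates, as OpenCV has them. Camera axes: x right, y down, z forward; pixel columns grow to the right and rows downward; lengths in m; the calibration is good to about 2 mm. A picture is of the moment at which its call begins. There is no depth.
- robot.sign_off(): hands the job in, once; it reports no verdict.
Trained networks look in a picture, given as the dict that the camera call returned (one of the last four; its "shot" number tells which), for a name from the list of things; names that differ only in an ending like _2 or _b are one class to them, and where a whole thing is asked for, a point or a joint stands for the part that bears it (a point fixed in the world has none). Each returns a list of dicts, best first, with "score" (0 to 1); they miss things now and then, are a little off and sometimes report something else, mostly with a low value. They report only what shows in the picture. A call takes as long as a camera call.
- robot.spot_in(picture, query): "bbox" ([centre column, centre row, width, height] as shares, 0 to 1, of the picture: columns of its width, rows of its height, round what is visible of it).
- robot.cut_out(picture, query): "region" (384x512 bool, what is visible of it) and "bbox" ([centre column, centre row, width, height] as shares, 0 to 1, of the picture: columns of its width, rows of its height, round what is visible of it).
The state is a dict: "time": time; "joint_positions": joint angles; "joint_vel": joint speeds; "effort": joint torques, N m; "eef_pos": TCP position; "ee_rot": TCP orientation; "force": force on the tool from outside, world axes, zero at the start; "wrist_torque": the same for the moment, N m; "finger_gap": finger opening in m.
Only numpy, scipy, OpenCV 4.12 (cv2) and the standard library are available. Lean on these libraries where they do the work, as an engineer would, in place of code of your own. Each camera call takes 0.05 s, during which the arm holds its last target.

## Task

Roll the slatted door of the bench cabinet fully open, set the steel vee block upright and lengthwise in the middle of the empty long pad inside, let go of it, and then roll the door fully shut. Leave the tub and the clear cube in the cabinet and the other loose things on the desk where they stand.

Things in the scene. Friction and masses are not known exactly. Their poses are not given: they have to be found in the camera images.
- cabinet: Grey roll-top cabinet fixed to the desk: 223 mm deep (x -118 to +105), 340 wide (y), 170 high; cheeks 10 mm thick, D-shaped, radius 120. Origin: centre of the underside, on the desk; z up, x from front to back, y to the left seen from the front. On its floor, side by side at x = -30 and y = -75, 0, +75 mm, are the long pad, the small tub and the cube, in any order.
- track_axis (a point): Point on the axis (along the cabinet's y) of the door's arc track, 50 mm above the cabinet's origin. Angles: 0 = to the front, 90 degrees = up. A fixed hood, outer radius 118 mm, covers from 65 degrees over the top to the back, so a hand must come in tilted from the front. Axes as the cabinet's.
- floor_mid (a point): Middle of the cabinet's floor, 10 mm above the desk and 10 mm above the cabinet's origin. Inner width 320 mm. At the front a sill 6 mm thick and 22 mm high over the desk stands 109 mm before this point. Axes as the cabinet's.
- tambour (a joint): Slatted aluminium door, an arc of ten slats, outer radius 110 mm about the track's axis. 0 = shut (lower edge at -12 degrees, at the sill); grows in rad as it rolls up and back under the hood, to a stop at 1.4 (lower edge at 68 degrees). Friction holds it where it is left; about 2 to 4 N at the bar move it. Starts at 0 to 0.35.
- pull_bar (a point): Middle of the door's steel pull bar: round, 10 mm thick, 200 mm long, along the cabinet's y, on posts 90 mm either side of the middle. It runs 149 mm from the track's axis, 39 mm off the slats, at 18 degrees when shut (x -142, z 96 mm from the cabinet's origin), 18 degrees + joint value otherwise. Axes: the cabinet's turned with the door.
- vee_block: Ground steel vee block, 38 (x) x 62 (y) x 42 (z) mm, 0.3 to 0.55 kg, a V groove in its top. Origin: centre of its underside; z up. It stands on the desk left of the cabinet, its long y axis within about 35 degrees of straight ahead of the robot. To be set with its long y axis along the cabinet's x.
- cube: Clear acrylic reference block with a pink part inside, 40 x 40 x 34 mm high, standing loose on the cabinet's floor beside the pad. Origin: centre of its underside. Not to be moved.
- long_pad: Thin dark rubber pad, 72 (x) x 44 (y) x 3 mm, fixed on the cabinet's floor, long side along the cabinet's x. Origin: centre of its underside (10 mm above the desk); its top lies 13 mm above the desk.
- small_tub: White square plastic tub with lid, 44 (x) x 40 (y) x 43 mm, loose on the cabinet's floor beside the pad. Origin: centre of its underside. Not to be moved.
- bolt: Black socket-head bolt, 12 x 12 x 38 mm, standing loose on its head on the desk between the vee block and the set-up block. Origin: centre of its underside. Not to be moved or knocked over.
- bottle: Small plastic bottle with a yellow cap, 52 mm across, 105 mm high, standing loose on the desk in front of the printer. Origin: centre of its underside. Not to be moved.
- micrometer: Outside micrometer lying loose on the desk right of the cabinet, 59 x 134 x 17 mm. Origin: centre of its underside. Not to be moved.
- ring_gauge: Steel ring gauge, 47 mm across, 18 mm high, lying loose on the desk near its front edge, left of the cabinet. Origin: centre of its underside. Not to be moved.
- setup_block: Plain hardened steel set-up block with holes in its top, 45 (x) x 70 (y) x 40 mm, 0.95 kg, standing loose on the desk before or behind the vee block. Origin: centre of its underside. Not to be moved.

How it is judged:
On the way, in this order (a step that is already met when the one before it is completed fails the run):
1. the door is rolled open (1.2 rad or more) (value of joint tambour above 1.2 rad), for 0.2 s.
2. with the door open, the vee block stands on the long pad, released (value of joint tambour above 1 rad and horizontal distance between vee_block and long_pad below 0.012 m and height (world z) of vee_block below 0.017 m and contact force between the fingers and vee_block below 0.1 N), for 0.2 s.
At the end, for the whole second after the job is handed in: The door is shut (joint below 0.06 rad); the vee block stands upright on the long pad, its middle within 12 mm of the pad's and its length within 0.2 rad of the cabinet's x, at rest and released (value of joint tambour below 0.06 rad and horizontal distance between vee_block and long_pad below 0.012 m and height (world z) of vee_block below 0.017 m and angle between vee_block's own z axis and vertical below 0.1 rad and angle between the y axis of vee_block and the x axis of cabinet, either way round below 0.2 rad and linear speed of vee_block below 0.02 m/s); the robot touches nothing.
It fails at once if the tub or the cube in the cabinet is moved more than 20 mm or tipped (distance of any of small_tub, cube from where it was at the start of the episode above 0.02 m or angle between any of small_tub, cube's own z axis and vertical above 0.5 rad).
It fails at once if the bolt is moved more than 25 mm or knocked over (distance of bolt from where it was at the start of the episode above 0.025 m or angle between bolt's own z axis and vertical above 0.5 rad).
It fails at once if the bottle is moved more than 25 mm or tipped (distance of bottle from where it was at the start of the episode above 0.025 m or angle between bottle's own z axis and vertical above 0.5 rad).
It fails at once if the set-up block, the ring gauge or the micrometer is moved more than 25 mm (distance of any of setup_block, ring_gauge, micrometer from where it was at the start of the episode above 0.025 m).
It also fails if it takes over 64 s, if anything falls off the work surface, if the arm or the gripper's body presses on something with over 40 N, if the wrist force passes 120 N, or if a joint passes its speed limit or range.

## Working session

There is one attempt and no reset: what is moved stays moved. The work goes in short steps, Python scripts to look and compute and a tool call to move; the robot and the scene stay as the last step left them, time stands still between calls to the robot, and variables do not carry over. Pictures are saved under pics/ and viewed, and the job is handed in when it is done.

Besides the shell and the picture viewer there is one more tool, called after "Call:" by a JSON object that holds its "method" and its "body", one argument or row to a line. send_rows: Moves the arm, as the interface text tells. Its arguments: {"type":"object","properties":{"targets":{"type":"array","items":{"type":"object","properties":{"jaw":{"type":"number"},"xyz":{"type":"array","items":{"type":"number"}},"rot":{"type":"array","items":{"type":"number"}}}}},"squeeze":{"type":"number"}},"required":["targets"]}

```bash
ls; mkdir -p pics; python3 - <<'E'
from workcell import robot
import cv2,json,pickle
s=robot.sense();print(s)
for n in("scene","top"):
    p=robot.read_camera(n);print(n,p['fx'],p['fy'],p['cx'],p['cy'],p['rvec'],p['tvec'],p['shot'])
    cv2.imwrite(f'pics/{n}0.png',p['frame'][...,::-1])
    pickle.dump(p,open(f'{n}0.pkl','wb'))
    for q in['cabinet','tambour','pull_bar','vee_block','cube','long_pad','small_tub','bolt','bottle','micrometer','ring_gauge','setup_block']:
        r=robot.cut_out(p,q)
        pickle.dump(r,open(f'{n}0_{q}.pkl','wb'))
        print(q,[(round(a['score'],2),[round(a['bbox'][0]*512),round(a['bbox'][1]*384),round(a['bbox'][2]*512),round(a['bbox'][3]*384)]) for a in r[:3]])
print(robot.sense()['time'])
E
```

```text
pics
{'time': 0.0, 'joint_positions': array([ 1.17376129e+00,  3.26961206e-01, -1.93616062e-01,  1.05200008e+00,
        2.92014519e-07,  1.43661566e+00]), 'joint_vel': array([ 0.00091537, -0.00030661,  0.00043188,  0.00043142,  0.00067136,
        0.00074071]), 'effort': array([-1.19671204e-03, -4.43402982e+01,  2.62438059e+01,  1.53297413e-02,
       -2.15158693e-04,  3.99593063e-06]), 'eef_pos': array([0.14265505, 0.53055547, 0.2304802 ]), 'ee_rot': array([ 1.31049100e-01,  9.91375479e-01, -8.59246437e-04, -2.33896662e-04]), 'force': array([-0.46421306, -0.86113888,  0.30019427]), 'wrist_torque': array([ 0.06721917, -0.0403829 , -0.01240758]), 'finger_gap': 0.08557884328339348}
scene 479.5269920979339 479.5269920979339 258.361806665884 186.11387434637845 [ 1.80470107 -1.289855    0.71986821] [-0.43654423  0.28181934  0.9661738 ] 1
cabinet [(0.82, [252, 194, 149, 107])]
tambour [(0.61, [249, 199, 127, 71])]
pull_bar [(0.67, [248, 199, 130, 72])]
vee_block [(0.79, [142, 204, 26, 24]), (0.69, [157, 188, 3, 14]), (0.67, [250, 201, 125, 72])]
cube []
long_pad []
small_tub [(0.6, [174, 
[... 156 characters left out ...]
g_gauge [(0.66, [174, 219, 17, 15])]
setup_block [(0.56, [173, 177, 21, 26])]
top 424.0098306525529 424.0098306525529 252.9969568797854 190.86726648897312 [ 1.57475258 -2.09676256  0.73761681] [-0.09557755  0.53575158  0.82568954] 2
cabinet [(0.77, [263, 213, 154, 118])]
tambour [(0.67, [268, 225, 129, 73])]
pull_bar [(0.76, [267, 223, 125, 77])]
vee_block [(0.78, [159, 272, 24, 27])]
cube [(0.53, [263, 212, 145, 118])]
long_pad [(0.7, [269, 224, 128, 73])]
small_tub []
bolt []
bottle [(0.65, [143, 183, 22, 33])]
micrometer [(0.88, [385, 218, 22, 38])]
ring_gauge [(0.55, [157, 227, 26, 31]), (0.53, [263, 215, 150, 121]), (0.5, [202, 268, 18, 15])]
setup_block [(0.73, [155, 227, 30, 28])]
1.3
```

View pictures.

```bash
python3 - <<'E'
import cv2
for n,(x,y) in dict(scene=(110,120),top=(110,140)).items():
    im=cv2.imread(f'pics/{n}0.png'); h=im[y:y+190,x:x+310 if n=='top' else x+290]
    cv2.imwrite(f'pics/{n}0z.png',cv2.resize(h,None,fx=2.55,fy=2.55,interpolation=cv2.INTER_CUBIC))
E
```

```text
(no output)
```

View pics/scene0.png

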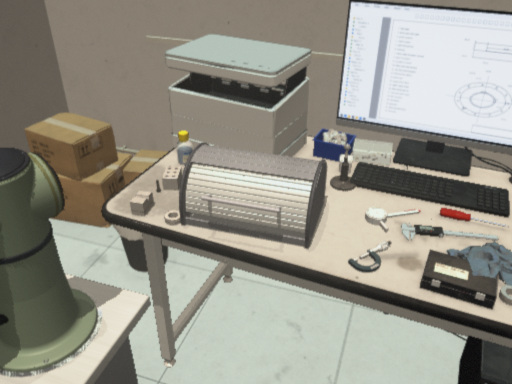

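View pics/top0.png

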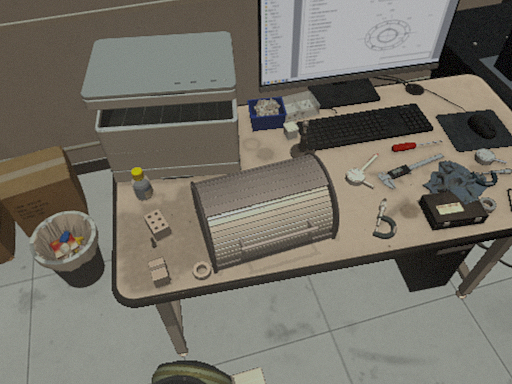

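```bash
ls -la pics
```

```text
total 1584
drwxr-xr-x 2 agent agent   4096 Dec  6 22:13 .
drwxr-xr-x 3 agent agent   4096 Dec  6 22:13 ..
-rw-r--r-- 1 agent agent 289326 Dec  6 22:12 scene0.png
-rw-r--r-- 1 agent agent 423334 Dec  6 22:13 scene0z.png
-rw-r--r-- 1 agent agent 361216 Dec  6 22:12 top0.png
-rw-r--r-- 1 agent agent 532391 Dec  6 22:13 top0z.png
```

View pics/scene0z.png

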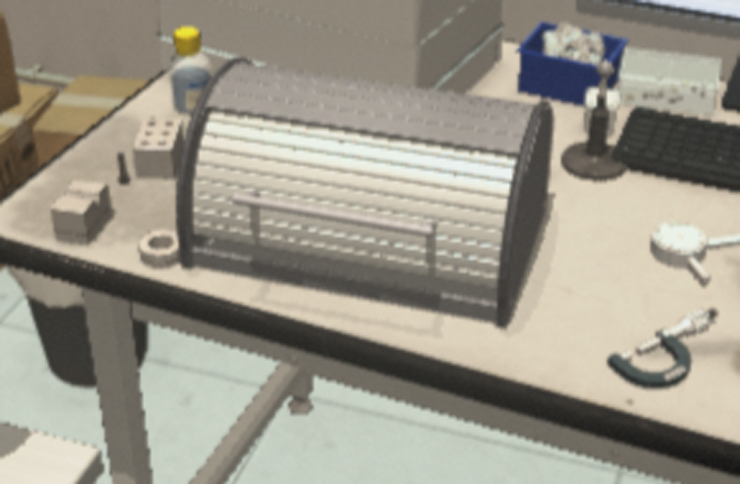

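View pics/top0z.png

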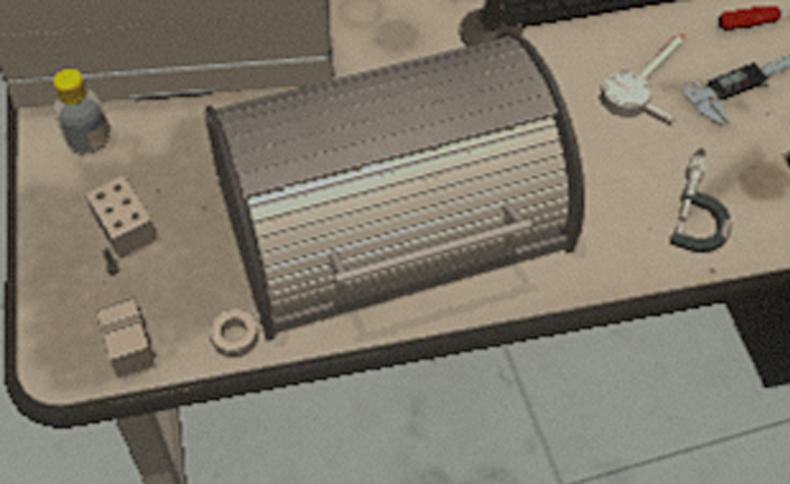

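```bash
cat > h.py <<'E'
import numpy as np,cv2,pickle
from scipy.spatial.transform import Rotation as R
from scipy.optimize import minimize
def ld(n): return pickle.load(open(n+'.pkl','rb'))
def proj(p,X):
    K=np.array([[p['fx'],0,p['cx']],[0,p['fy'],p['cy']],[0,0,1]])
    return cv2.projectPoints(np.asarray(X,float).reshape(-1,3),np.array(p['rvec'],float),np.array(p['tvec'],float),K,None)[0].reshape(-1,2)
def ray(p,uv):
    Rm=cv2.Rodrigues(np.array(p['rvec'],float))[0];c=-Rm.T@np.array(p['tvec'])
    d=Rm.T@np.array([(uv[0]-p['cx'])/p['fx'],(uv[1]-p['cy'])/p['fy'],1]);return c,d
def onz(p,uv,z):
    c,d=ray(p,uv);return c+d*(z-c[2])/d[2]
def tf(q,X):
    c,s=np.cos(q[2]),np.sin(q[2]);X=np.asarray(X,float)
    return np.c_[q[0]+c*X[:,0]-s*X[:,1],q[1]+s*X[:,0]+c*X[:,1],X[:,2]]
def cab():
    a=np.linspace(-0.4,np.pi+0.4,60);x=-.12*np.cos(a);z=.05+.12*np.sin(a)
    P=np.c_[np.clip(x,-.118,.105),z];P=np.r_[P,[[-.118,0],[.105,0]]]
    P=P[P[:,1]>=0]
    return np.concatenate([np.c_[P[:,0],np.full(len(P),y),P[:,1]] for y in(-.17,.17)])
def bar(q,j,r=.149,h=.1,n=2):
    a=np.radians(18)+j;y=np.linspace(-h,h,n)
    return tf(q,np.c_[np.full(n,-r*np.cos(a)),y,np.full(n,.05+r*np.sin(a))])
def box(x,y,z): return np.array([[i*x/2,j*y/2,k*z] for i in(-1,1) for j in(-1,1) for k in(0,1)])
S=4
def hullmask(p,X):
    uv=proj(p,X);h=cv2.convexHull(((uv+.5)*S-.5).astype(np.float32))
    m=np.zeros((384*S,512*S),np.uint8);cv2.fillConvexPoly(m,np.round(h).astype(np.int32),1);return m>0
def fit(model,views,q0,steps=(.02,.02,.1)):
    big=[(p,cv2.resize(m.astype(np.uint8),None,fx=S,fy=S,interpolation=0)>0) for p,m in views]
    def f(q):
        return sum(1-(a:=hullmask(p,tf(q,model)))[...].__and__(m).sum()/(a|m).sum() for p,m in big)
    sim=np.array([q0]+[np.array(q0)+np.eye(3)[i]*steps[i] for i in range(3)])
    r=minimize(f,q0,method='Nelder-Mead',options=dict(initial_simplex=sim,xatol=2e-4,fatol=1e-4,maxiter=200))
    return r.x,r.fun
E
python3 - <<'E'
from h import *
s,t=ld('scene0'),ld('top0')
for n,p in(('scene',s),('top',t)):
    print(n,'tcp',proj(p,[[.143,.531,.231]]))
ms,mt=ld('scene0_cabinet')[0],ld('top0_cabinet')[0]
print(onz(s,(252,194),.08),onz(t,(263,213),.08))
q0=[*onz(t,(263,213),.08)[:2],0]
best=min((fit(cab(),[(s,ms['region']),(t,mt['region'])],[q0[0],q0[1],y]) for y in(-.8,-.4,0,.4)),key=lambda r:r[1]);print('cab',best)
for nm,v in(('s',(s,ms)),('t',(t,mt))):
    print(nm,fit(cab(),[(v[0],v[1]['region'])],best[0],(.01,.01,.05)))
for nm,dims in(('vee_block',(.038,.062,.042)),('setup_block',(.045,.07,.04))):
    a,b=ld('scene0_'+nm)[0],ld('top0_'+nm)[0]
    z=.02;c=b['bbox'];q=onz(t,(c[0]*512,c[1]*384),z)
    c=a['bbox'];print(q,onz(s,(c[0]*512,c[1]*384),z))
    rs=sorted((fit(box(*dims),[(s,a['region']),(t,b['region'])],[q[0],q[1],y],(.01,.01,.2)) for y in(-.9,-.45,0,.45,.9)),key=lambda r:r[1]);print(nm,rs[:3])
E
```

```text
scene tcp [[-129.53771404  152.4087503 ]]
top tcp [[-171.79824675  453.07231357]]
[ 0.4838248  -0.27891206  0.08      ] [ 0.49581095 -0.26920647  0.08      ]
cab (array([ 0.52703729, -0.2746944 ,  0.0367906 ]), np.float64(0.05917292984291744))
s (array([ 0.52679684, -0.2747553 ,  0.03670367]), np.float64(0.02955922879150996))
t (array([ 0.52984138, -0.27519025,  0.03177073]), np.float64(0.027794489231139474))
[0.43673103 0.02419187 0.02      ] [0.42481932 0.01658979 0.02      ]
vee_block [(array([0.43337221, 0.02377489, 1.69733448]), np.float64(0.26124382649731204)), (array([0.43320577, 0.0239907 , 1.68816415]), np.float64(0.26189829768908957)), (array([0.43184423, 0.02315174, 0.6628355 ]), np.float64(0.6512639988849896))]
[0.57534885 0.01495677 0.02      ] [0.58211978 0.003892   0.02      ]
setup_block [(array([ 0.5834068 ,  0.00885719, -1.25336062]), np.float64(0.23994386162561843)), (array([ 0.58384371,  0.00925529, -1.26920662]), np.float64(0.24034442782871024)), (array([0.58271257, 0.00907431, 1.872605  ]), np.float64(0.24313093559875343))]
```

```bash
python3 - <<'E'
from h import *
q=[.5275,-.2748,.0355]; vq=[.4334,.0238,1.693]
for n in('scene','top'):
    p=ld(n+'0');im=p['frame'][...,::-1].copy()
    F=3;x,y=(115,130) if n=='scene' else (130,160)
    c=cv2.resize(im[y:y+160,x:x+225],None,fx=F,fy=F,interpolation=cv2.INTER_CUBIC)
    g=lambda X:np.round(((proj(p,X)+.5-[x,y])*F-.5)*16).astype(np.int32)
    C=tf(q,cab());k=len(C)//2
    for Z in(C[:k],C[k:]):cv2.polylines(c,[g(Z)],False,(0,255,0),1,cv2.LINE_AA,4)
    for j,col in((0,(0,0,255)),(.1,(0,128,255)),(.2,(255,0,0)),(.3,(255,0,255))):cv2.polylines(c,[g(bar(q,j))],False,col,1,cv2.LINE_AA,4)
    B=g(tf(vq,box(.038,.062,.042)))
    for i in range(8):
        for j in(1,2,4):
            if not i&j: cv2.line(c,tuple(map(int,B[i])),tuple(map(int,B[i|j])),(0,255,255),1,cv2.LINE_AA,4)
    cv2.imwrite(f'pics/{n}0o.png',c)
E
```

```text
(no output)
```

View pics/scene0o.png

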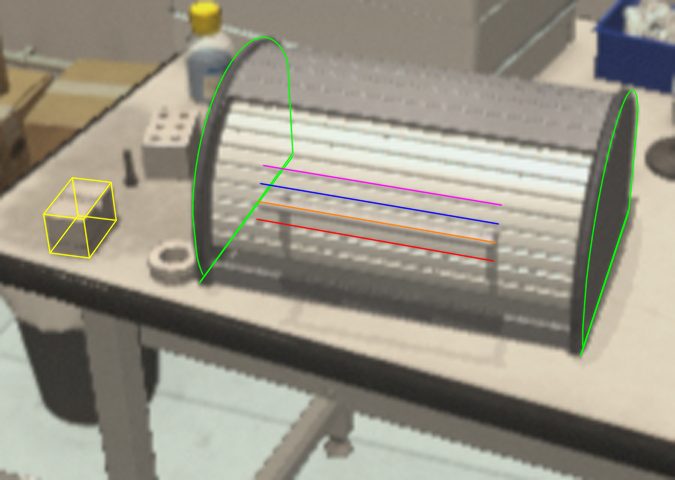

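View pics/top0o.png

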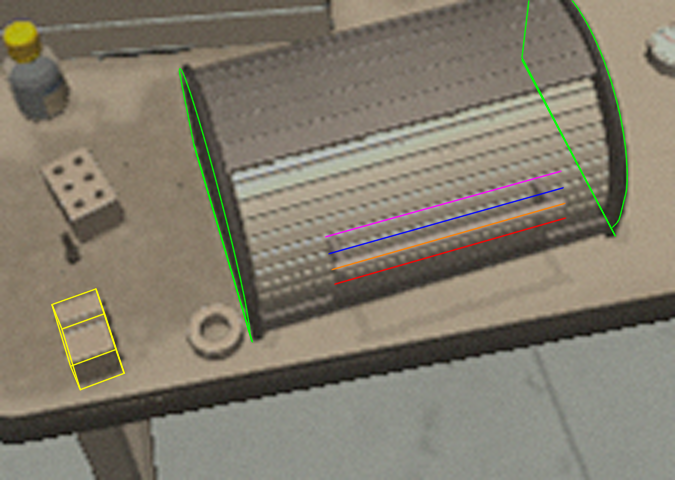

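```bash
cat >> h.py <<'E'
Q=np.array([.5275,-.2748,.0355])
def cw(p): return tf(Q,np.atleast_2d(p))[0]
def tool(pitch,yaw,roll90):
    # z = forward-down by pitch at azimuth yaw ; roll90: jaws in the vertical plane, else horizontal jaws
    z=np.array([np.cos(pitch)*np.cos(yaw),np.cos(pitch)*np.sin(yaw),-np.sin(pitch)])
    l=np.array([-np.sin(yaw),np.cos(yaw),0])
    x,y=(l,np.cross(z,l)) if roll90 else (np.cross(l,z),l)
    return R.from_matrix(np.c_[x,y,z])
def tcp(g,Rt,off=.019): return np.asarray(g)+Rt.apply([0,0,off])
def rows(p0,R0,wps,jaw):
    """wps: list of (tcp pos, R, n) ; linear/slerp"""
    out=[];pa,Ra=np.array(p0),R0
    for w in wps:
        pb,Rb,n=w[:3]; j=w[3] if len(w)>3 else jaw
        dv=(Ra.inv()*Rb).as_rotvec()
        for k in range(1,n+1):
            p=pa+(pb-pa)*k/n;r=Ra*R.from_rotvec(dv*k/n)
            out.append((j,np.round(1e3*R0.inv().apply(p-p0)).astype(int).tolist(),np.round((R0.inv()*r).as_rotvec(),2).tolist()))
        pa,Ra=pb,Rb
    print(len(out),'rows; final cmd',np.round(pa,4).tolist(),np.round(Ra.as_quat(),4).tolist())
    for a in out: print('{"jaw":%g,"xyz":%s,"rot":%s},'%a)
def cmdend(p0,R0,xyz,rot): return p0+R0.apply(np.array(xyz)/1e3),R0*R.from_rotvec(rot)
def barg(j,y,r=.149):
    a=np.radians(18)+j;return cw([-r*np.cos(a),y,.05+r*np.sin(a)])
E
python3 - <<'E'
from h import *
from scipy.optimize import least_squares
s,t=ld('scene0'),ld('top0')
obs=[(s,[(202.2,198),(279.8,209.8)]),(t,[(241.4,245.9),(317.8,224.3)])]
for o in (obs,obs[:1],obs[1:]):
    r=least_squares(lambda j:np.concatenate([(proj(p,bar(Q,j[0]))-np.array(o_))[:,1] for p,o_ in o]),[.1]);print(r.x,r.fun)
j=.13
p0=np.array([.1427,.5306,.2305]);R0=R.from_quat([.13105,.99138,-.00086,-.00023])
print(R0.as_matrix())
Rm=tool(np.pi/2,.0,True)
Rb=tool(np.radians(45),Q[2],True)
g=barg(j,.04);print('bar',g)
pre=tcp(g,Rb)-Rb.apply([0,0,.08])
print('pre',pre)
rows(p0,R0,[(np.array([.33,.36,.33]),tool(np.pi/2,.5,True),6),(np.array([.40,.05,.33]),tool(1.4,.1,True),7),(np.array([pre[0]+.02,pre[1],pre[2]+.09]),Rb,7)],60)
E
```

```text
[0.1260624] [ 10.79087953 -14.66246784 -19.9296155   23.73023781]
[0.09822995] [ 12.51832492 -12.99969119]
[0.16479605] [-21.94750642  21.69138249]
[[-9.65652005e-01  2.59837912e-01 -6.81434531e-04]
 [ 2.59838703e-01  9.65650632e-01 -1.64487547e-03]
 [ 2.30626678e-04 -1.76544036e-03 -9.99998415e-01]]
bar [ 0.3916222  -0.23960047  0.11402513]
pre [ 0.34851587 -0.24113139  0.15715865]
20 rows; final cmd [0.3685, -0.2411, 0.2472] [0.6416, 0.6648, 0.2754, 0.2658]
{"jaw":60,"xyz":[-38, -19, -17],"rot":[-0.0, 0.0, 0.13]},
{"jaw":60,"xyz":[-75, -39, -33],"rot":[-0.0, 0.0, 0.27]},
{"jaw":60,"xyz":[-113, -58, -50],"rot":[-0.0, 0.0, 0.4]},
{"jaw":60,"xyz":[-150, -77, -66],"rot":[-0.0, 0.0, 0.54]},
{"jaw":60,"xyz":[-188, -97, -83],"rot":[-0.0, 0.0, 0.67]},
{"jaw":60,"xyz":[-225, -116, -99],"rot":[-0.0, 0.0, 0.81]},
{"jaw":60,"xyz":[-246, -156, -99],"rot":[-0.02, -0.01, 0.86]},
{"jaw":60,"xyz":[-267, -197, -99],"rot":[-0.04, -0.03, 0.92]},
{"jaw":60,"xyz":[-289, -237, -99],"rot":[-0.06, -0.04, 0.98]},
{"jaw":60,"xyz":[-310, -277, -99],"rot":[-0.09, -0.06, 1.04]},
{"jaw":60,"xyz":[-331, -317, -99],"rot":[-0.11, -0.07, 1.09]},
{"jaw":60,"xyz":[-352, -357, -99],"rot":[-0.13, -0.09, 1.15]},
{"jaw":60,"xyz":[-373, -397, -99],"rot":[-0.15, -0.1, 1.2]},
{"jaw":60,"xyz":[-380, -439, -87],"rot":[-0.23, -0.16, 1.21]},
{"jaw":60,"xyz":[-386, -480, -75],"rot":[-0.3, -0.21, 1.21]},
{"jaw":60,"xyz":[-393, -521, -63],"rot":[-0.38, -0.27, 1.21]},
{"jaw":60,"xyz":[-399, -563, -51],"rot":[-0.45, -0.33, 1.21]},
{"jaw":60,"xyz":[-406, -604, -39],"rot":[-0.53, -0.38, 1.21]},
{"jaw":60,"xyz":[-412, -645, -27],"rot":[-0.6, -0.44, 1.21]},
{"jaw":60,"xyz":[-419, -687, -16],"rot":[-0.68, -0.5, 1.2]},
```

Call:
{"method": "send_rows", "body": {
  "targets": [
    {"jaw":60,"xyz":[-38,-19,-17],"rot":[0,0,0.13]},
    {"jaw":60,"xyz":[-75,-39,-33],"rot":[0,0,0.27]},
    {"jaw":60,"xyz":[-113,-58,-50],"rot":[0,0,0.4]},
    {"jaw":60,"xyz":[-150,-77,-66],"rot":[0,0,0.54]},
    {"jaw":60,"xyz":[-188,-97,-83],"rot":[0,0,0.67]},
    {"jaw":60,"xyz":[-225,-116,-99],"rot":[0,0,0.81]},
    {"jaw":60,"xyz":[-246,-156,-99],"rot":[-0.02,-0.01,0.86]},
    {"jaw":60,"xyz":[-267,-197,-99],"rot":[-0.04,-0.03,0.92]},
    {"jaw":60,"xyz":[-289,-237,-99],"rot":[-0.06,-0.04,0.98]},
    {"jaw":60,"xyz":[-310,-277,-99],"rot":[-0.09,-0.06,1.04]},
    {"jaw":60,"xyz":[-331,-317,-99],"rot":[-0.11,-0.07,1.09]},
    {"jaw":60,"xyz":[-352,-357,-99],"rot":[-0.13,-0.09,1.15]},
    {"jaw":60,"xyz":[-373,-397,-99],"rot":[-0.15,-0.1,1.2]},
    {"jaw":60,"xyz":[-380,-439,-87],"rot":[-0.23,-0.16,1.21]},
    {"jaw":60,"xyz":[-386,-480,-75],"rot":[-0.3,-0.21,1.21]},
    {"jaw":60,"xyz":[-393,-521,-63],"rot":[-0.38,-0.27,1.21]},
    {"jaw":60,"xyz":[-399,-563,-51],"rot":[-0.45,-0.33,1.21]},
    {"jaw":60,"xyz":[-406,-604,-39],"rot":[-0.53,-0.38,1.21]},
    {"jaw":60,"xyz":[-412,-645,-27],"rot":[-0.6,-0.44,1.21]},
    {"jaw":60,"xyz":[-419,-687,-16],"rot":[-0.68,-0.5,1.2]}
  ]
}}

```text
time: 3.8
eef_pos: [0.3685, -0.2429, 0.2479]
ee_rot: [0.64, 0.664, 0.278, 0.269]
force: [0.6, -1.0, 0.4]
finger_gap: 0.0601
```

```bash
python3 - <<'E'
from h import *
from workcell import robot
print(np.round(robot.sense()['joint_positions'],2))
p0,R0=cmdend(np.array([.1427,.5306,.2305]),R.from_quat([.13105,.99138,-.00086,-.00023]),[-419,-687,-16],[-.68,-.5,1.2])
Rb=tool(np.radians(45),Q[2],True); g=barg(.13,.04); T=tcp(g,Rb,.014)
rows(p0,R0,[(T-Rb.apply([0,0,.07]),Rb,4),(T,Rb,4),(T,Rb,1),(T,Rb,6,16)],40)
E
```

```text
[-1.28 -0.14 -0.94  0.52  0.76  0.36]
15 rows; final cmd [0.4015, -0.2392, 0.1041] [0.6416, 0.6648, 0.2754, 0.2658]
{"jaw":40,"xyz":[0, -20, 14],"rot":[0.0, -0.0, 0.0]},
{"jaw":40,"xyz":[1, -39, 27],"rot":[0.0, -0.0, 0.0]},
{"jaw":40,"xyz":[1, -59, 41],"rot":[0.0, -0.0, 0.0]},
{"jaw":40,"xyz":[1, -79, 54],"rot":[0.0, -0.0, 0.0]},
{"jaw":40,"xyz":[1, -79, 72],"rot":[0.0, -0.0, 0.0]},
{"jaw":40,"xyz":[1, -79, 89],"rot":[0.0, -0.0, 0.0]},
{"jaw":40,"xyz":[1, -79, 107],"rot":[0.0, -0.0, 0.0]},
{"jaw":40,"xyz":[1, -79, 124],"rot":[0.0, -0.0, 0.0]},
{"jaw":40,"xyz":[1, -79, 124],"rot":[0.0, -0.0, 0.0]},
{"jaw":16,"xyz":[1, -79, 124],"rot":[0.0, -0.0, 0.0]},
{"jaw":16,"xyz":[1, -79, 124],"rot":[0.0, -0.0, 0.0]},
{"jaw":16,"xyz":[1, -79, 124],"rot":[0.0, -0.0, 0.0]},
{"jaw":16,"xyz":[1, -79, 124],"rot":[0.0, -0.0, 0.0]},
{"jaw":16,"xyz":[1, -79, 124],"rot":[0.0, -0.0, 0.0]},
{"jaw":16,"xyz":[1, -79, 124],"rot":[0.0, -0.0, 0.0]},
```

Call:
{"method": "send_rows", "body": {
  "targets": [
    {"jaw":40,"xyz":[0,-20,14],"rot":[0,0,0]},
    {"jaw":40,"xyz":[1,-39,27],"rot":[0,0,0]},
    {"jaw":40,"xyz":[1,-59,41],"rot":[0,0,0]},
    {"jaw":40,"xyz":[1,-79,54],"rot":[0,0,0]},
    {"jaw":40,"xyz":[1,-79,72],"rot":[0,0,0]},
    {"jaw":40,"xyz":[1,-79,89],"rot":[0,0,0]},
    {"jaw":40,"xyz":[1,-79,107],"rot":[0,0,0]},
    {"jaw":40,"xyz":[1,-79,124],"rot":[0,0,0]},
    {"jaw":40,"xyz":[1,-79,124],"rot":[0,0,0]}
  ]
}}

```text
time: 4.92
eef_pos: [0.4017, -0.2381, 0.1034]
ee_rot: [0.64, 0.665, 0.278, 0.266]
force: [-0.1, -0.0, -0.3]
finger_gap: 0.0401
```

```bash
cat > look.py <<'E'
import sys
from h import *
from workcell import robot
def look(tag,crops={'scene':(115,100,225,180),'top':(110,130,260,190)}):
    for n,(x,y,w,h) in crops.items():
        p=robot.read_camera(n);pickle.dump(p,open(f'{n}{tag}.pkl','wb'))
        cv2.imwrite(f'pics/{n}{tag}.png',cv2.resize(p['frame'][y:y+h,x:x+w,::-1],None,fx=3,fy=3,interpolation=cv2.INTER_CUBIC))
if __name__=='__main__': look(sys.argv[1])
E
python3 look.py 1
```

```text
(no output)
```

View pics/scene1.png

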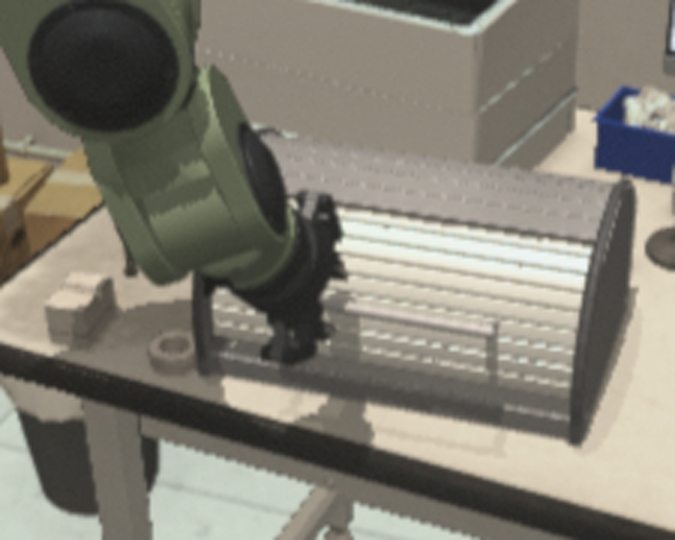

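View pics/top1.png

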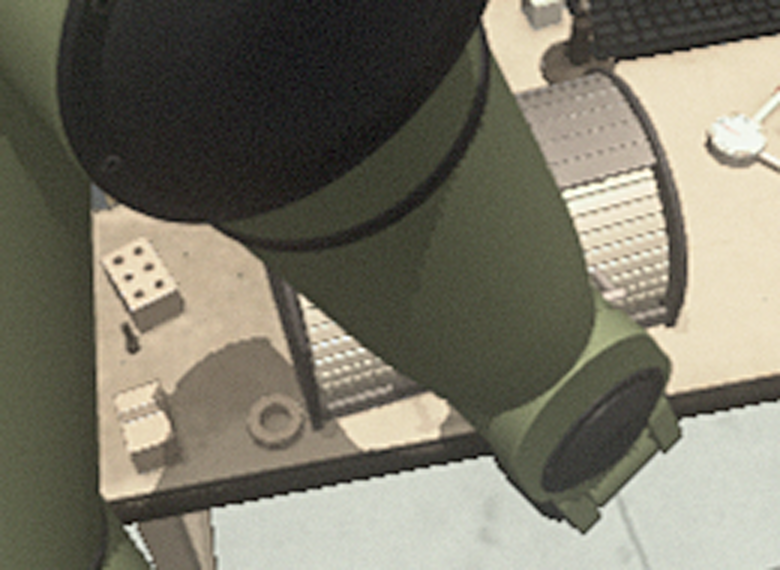

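Call:
{"method": "send_rows", "body": {
  "targets": [
    {"jaw":5,"xyz":[0,0,0],"rot":[0,0,0]},
    {"jaw":5,"xyz":[0,0,0],"rot":[0,0,0]},
    {"jaw":5,"xyz":[0,0,0],"rot":[0,0,0]},
    {"jaw":5,"xyz":[0,0,0],"rot":[0,0,0]},
    {"jaw":5,"xyz":[0,0,0],"rot":[0,0,0]},
    {"jaw":5,"xyz":[0,0,0],"rot":[0,0,0]}
  ],
  "squeeze": 20
}}

```text
time: 5.78
eef_pos: [0.4007, -0.2392, 0.1037]
ee_rot: [0.641, 0.664, 0.277, 0.267]
force: [-6.7, -0.2, 1.6]
finger_gap: 0.0089
```

```bash
cat >> h.py <<'E'
def arcw(j0,j1,n,y,pit0,pit1,off=.014,nrow=1):
    o=[]
    for k in range(1,n+1):
        j=j0+(j1-j0)*k/n;Rt=tool(np.radians(pit0+(pit1-pit0)*k/n),Q[2],True)
        o.append((tcp(barg(j,y),Rt,off),Rt,nrow))
    return o
E
python3 - <<'E'
from h import *
p0,R0=cmdend(np.array([.1427,.5306,.2305]),R.from_quat([.13105,.99138,-.00086,-.00023]),[-419,-687,-16],[-.68,-.5,1.2])
p0=p0+R0.apply([.001,-.079,.124])
Rb=tool(np.radians(45),Q[2],True)
for s in(.01,.014,.019):
    g=np.array([.4007,-.2392,.1037])-Rb.apply([0,0,s]);d=g-cw([0,.04,.05]);c=d@[np.cos(Q[2]),np.sin(Q[2]),0];print(s,np.hypot(c,d[2]),np.arctan2(d[2],-c)-np.radians(18))
rows(p0,R0,arcw(.13,1.42,17,.04,45,75)+[(lambda a:(a[0],a[1],2))(arcw(1.42,1.42,1,.04,75,75)[0])],15)
E
```

```text
0.01 0.14579677129658983 0.11578527961684504
0.014 0.14955320507205302 0.12509355726005394
0.019 0.15426596977571025 0.1360901868378182
19 rows; final cmd [0.5539, -0.2338, 0.1835] [0.6885, 0.7134, 0.0939, 0.0906]
{"jaw":15,"xyz":[0, 11, -3],"rot":[0.04, -0.0, 0.0]},
{"jaw":15,"xyz":[0, 21, -6],"rot":[0.07, -0.0, 0.0]},
{"jaw":15,"xyz":[0, 32, -7],"rot":[0.1, -0.0, 0.0]},
{"jaw":15,"xyz":[0, 43, -8],"rot":[0.13, -0.0, 0.0]},
{"jaw":15,"xyz":[0, 54, -8],"rot":[0.16, -0.0, 0.0]},
{"jaw":15,"xyz":[0, 64, -7],"rot":[0.19, -0.0, 0.0]},
{"jaw":15,"xyz":[0, 75, -6],"rot":[0.22, -0.0, 0.0]},
{"jaw":15,"xyz":[0, 86, -3],"rot":[0.25, -0.0, 0.0]},
{"jaw":15,"xyz":[0, 96, 0],"rot":[0.28, -0.0, 0.0]},
{"jaw":15,"xyz":[0, 106, 4],"rot":[0.31, -0.0, 0.0]},
{"jaw":15,"xyz":[0, 116, 9],"rot":[0.34, -0.0, 0.0]},
{"jaw":15,"xyz":[0, 125, 15],"rot":[0.37, -0.0, 0.0]},
{"jaw":15,"xyz":[0, 134, 21],"rot":[0.41, -0.0, 0.0]},
{"jaw":15,"xyz":[0, 142, 28],"rot":[0.44, -0.0, 0.0]},
{"jaw":15,"xyz":[0, 150, 36],"rot":[0.47, -0.0, 0.0]},
{"jaw":15,"xyz":[0, 157, 44],"rot":[0.5, -0.0, 0.0]},
{"jaw":15,"xyz":[0, 164, 53],"rot":[0.53, -0.0, 0.0]},
{"jaw":15,"xyz":[0, 164, 53],"rot":[0.53, -0.0, 0.0]},
{"jaw":15,"xyz":[0, 164, 53],"rot":[0.53, -0.0, 0.0]},
```

Call:
{"method": "send_rows", "body": {
  "targets": [
    {"jaw":15,"xyz":[0,11,-3],"rot":[0.04,0,0]},
    {"jaw":15,"xyz":[0,21,-6],"rot":[0.07,0,0]},
    {"jaw":15,"xyz":[0,32,-7],"rot":[0.1,0,0]},
    {"jaw":15,"xyz":[0,43,-8],"rot":[0.13,0,0]},
    {"jaw":15,"xyz":[0,54,-8],"rot":[0.16,0,0]},
    {"jaw":15,"xyz":[0,64,-7],"rot":[0.19,0,0]},
    {"jaw":15,"xyz":[0,75,-6],"rot":[0.22,0,0]},
    {"jaw":15,"xyz":[0,86,-3],"rot":[0.25,0,0]},
    {"jaw":15,"xyz":[0,96,0],"rot":[0.28,0,0]}
  ]
}}

```text
time: 6.9
eef_pos: [0.468, -0.2361, 0.1721]
ee_rot: [0.672, 0.697, 0.181, 0.174]
force: [-2.2, -1.5, -2.2]
finger_gap: 0.0148
```

```bash
python3 - <<'E'
from h import *
p0,R0=cmdend(np.array([.1427,.5306,.2305]),R.from_quat([.13105,.99138,-.00086,-.00023]),[-419,-687,-16],[-.68,-.5,1.2])
p0=p0+R0.apply([.001,-.079,.124]);p0,R0=cmdend(p0,R0,[0,96,0],[.28,0,0]);print(p0,R0.as_quat())
j=.13+1.29*9/17;P=45+30*9/17
rows(p0,R0,arcw(j,1.42,9,.04,P,75)+[(lambda a:(a[0],a[1],2))(arcw(1.42,1.42,1,.04,75,75)[0])],15)
E
```

```text
[ 0.46875672 -0.23692691  0.1724201 ] [0.67113443 0.69709217 0.1814755  0.17523619]
11 rows; final cmd [0.5539, -0.2338, 0.1835] [0.6885, 0.7134, 0.0939, 0.0906]
{"jaw":15,"xyz":[0, 10, 1],"rot":[0.03, -0.0, 0.0]},
{"jaw":15,"xyz":[0, 19, 3],"rot":[0.06, -0.0, 0.0]},
{"jaw":15,"xyz":[0, 29, 5],"rot":[0.08, -0.0, 0.0]},
{"jaw":15,"xyz":[0, 38, 8],"rot":[0.11, -0.0, 0.0]},
{"jaw":15,"xyz":[0, 47, 12],"rot":[0.14, -0.0, 0.0]},
{"jaw":15,"xyz":[0, 56, 16],"rot":[0.17, -0.0, 0.0]},
{"jaw":15,"xyz":[0, 64, 21],"rot":[0.19, -0.0, 0.0]},
{"jaw":15,"xyz":[0, 72, 26],"rot":[0.22, -0.0, 0.0]},
{"jaw":15,"xyz":[0, 80, 32],"rot":[0.25, -0.0, 0.0]},
{"jaw":15,"xyz":[0, 80, 32],"rot":[0.25, -0.0, 0.0]},
{"jaw":15,"xyz":[0, 80, 32],"rot":[0.25, -0.0, 0.0]},
```

Call:
{"method": "send_rows", "body": {
  "targets": [
    {"jaw":15,"xyz":[0,10,1],"rot":[0.03,0,0]},
    {"jaw":15,"xyz":[0,19,3],"rot":[0.06,0,0]},
    {"jaw":15,"xyz":[0,29,5],"rot":[0.08,0,0]},
    {"jaw":15,"xyz":[0,38,8],"rot":[0.11,0,0]},
    {"jaw":15,"xyz":[0,47,12],"rot":[0.14,0,0]},
    {"jaw":15,"xyz":[0,56,16],"rot":[0.17,0,0]},
    {"jaw":15,"xyz":[0,64,21],"rot":[0.19,0,0]},
    {"jaw":15,"xyz":[0,72,26],"rot":[0.22,0,0]},
    {"jaw":15,"xyz":[0,80,32],"rot":[0.25,0,0]},
    {"jaw":15,"xyz":[0,80,32],"rot":[0.25,0,0]}
  ]
}}

```text
time: 8.15
eef_pos: [0.5517, -0.2332, 0.1819]
ee_rot: [0.689, 0.714, 0.091, 0.087]
force: [-9.0, -1.5, 2.3]
finger_gap: 0.0152
```

```bash
python3 - <<'E'
from h import *
p0,R0=cmdend(np.array([ 0.46875672,-0.23692691,0.1724201]),R.from_quat([0.67113443,0.69709217,0.1814755,0.17523619]),[0,80,32],[.25,0,0]);print(p0,R0.as_quat())
A=p0-R0.apply([0,0,.10]);
Rv=tool(np.radians(45),.122,False)
rows(p0,R0,[(p0,R0,2),(A,R0,4),(np.array([.42,-.05,.36]),tool(1.3,.1,True),5),(np.array([.36,.22,.34]),tool(1.3,.7,True),5),(np.array([.20,.42,.32]),tool(1.3,1.1,True),4)],40)
E
```

```text
[ 0.55413617 -0.2336942   0.18355108] [0.68774554 0.71427864 0.09314979 0.09019543]
20 rows; final cmd [0.2, 0.42, 0.32] [0.2311, 0.9635, 0.1313, 0.0315]
{"jaw":40,"xyz":[0, 0, 0],"rot":[0.0, 0.0, 0.0]},
{"jaw":40,"xyz":[0, 0, 0],"rot":[0.0, 0.0, 0.0]},
{"jaw":40,"xyz":[0, 0, -25],"rot":[0.0, 0.0, 0.0]},
{"jaw":40,"xyz":[0, 0, -50],"rot":[0.0, 0.0, 0.0]},
{"jaw":40,"xyz":[0, 0, -75],"rot":[0.0, 0.0, 0.0]},
{"jaw":40,"xyz":[0, 0, -100],"rot":[0.0, 0.0, 0.0]},
{"jaw":40,"xyz":[38, -15, -121],"rot":[-0.0, 0.0, -0.01]},
{"jaw":40,"xyz":[75, -31, -141],"rot":[-0.0, 0.01, -0.02]},
{"jaw":40,"xyz":[113, -46, -162],"rot":[-0.01, 0.01, -0.04]},
{"jaw":40,"xyz":[151, -62, -183],"rot":[-0.01, 0.01, -0.05]},
{"jaw":40,"xyz":[188, -77, -203],"rot":[-0.01, 0.02, -0.06]},
{"jaw":40,"xyz":[243, -88, -202],"rot":[-0.01, 0.05, -0.18]},
{"jaw":40,"xyz":[297, -99, -201],"rot":[-0.01, 0.08, -0.29]},
{"jaw":40,"xyz":[352, -109, -200],"rot":[-0.01, 0.11, -0.41]},
{"jaw":40,"xyz":[406, -120, -198],"rot":[-0.01, 0.14, -0.52]},
{"jaw":40,"xyz":[461, -131, -197],"rot":[-0.01, 0.17, -0.64]},
{"jaw":40,"xyz":[512, -169, -202],"rot":[-0.01, 0.2, -0.74]},
{"jaw":40,"xyz":[564, -207, -207],"rot":[-0.01, 0.23, -0.83]},
{"jaw":40,"xyz":[615, -245, -212],"rot":[-0.01, 0.25, -0.93]},
{"jaw":40,"xyz":[666, -283, -217],"rot":[-0.01, 0.28, -1.02]},
```

Call:
{"method": "send_rows", "body": {
  "targets": [
    {"jaw":40,"xyz":[0,-2,0],"rot":[0,0,0]},
    {"jaw":40,"xyz":[0,-2,0],"rot":[0,0,0]},
    {"jaw":40,"xyz":[0,-2,-25],"rot":[0,0,0]},
    {"jaw":40,"xyz":[0,-2,-50],"rot":[0,0,0]},
    {"jaw":40,"xyz":[0,-2,-75],"rot":[0,0,0]},
    {"jaw":40,"xyz":[0,0,-100],"rot":[0,0,0]},
    {"jaw":40,"xyz":[38,-15,-121],"rot":[0,0,-0.01]},
    {"jaw":40,"xyz":[75,-31,-141],"rot":[0,0.01,-0.02]},
    {"jaw":40,"xyz":[113,-46,-162],"rot":[-0.01,0.01,-0.04]},
    {"jaw":40,"xyz":[151,-62,-183],"rot":[-0.01,0.01,-0.05]},
    {"jaw":40,"xyz":[188,-77,-203],"rot":[-0.01,0.02,-0.06]},
    {"jaw":40,"xyz":[243,-88,-202],"rot":[-0.01,0.05,-0.18]},
    {"jaw":40,"xyz":[297,-99,-201],"rot":[-0.01,0.08,-0.29]},
    {"jaw":40,"xyz":[352,-109,-200],"rot":[-0.01,0.11,-0.41]},
    {"jaw":40,"xyz":[406,-120,-198],"rot":[-0.01,0.14,-0.52]},
    {"jaw":40,"xyz":[461,-131,-197],"rot":[-0.01,0.17,-0.64]},
    {"jaw":40,"xyz":[512,-169,-202],"rot":[-0.01,0.2,-0.74]},
    {"jaw":40,"xyz":[564,-207,-207],"rot":[-0.01,0.23,-0.83]},
    {"jaw":40,"xyz":[615,-245,-212],"rot":[-0.01,0.25,-0.93]},
    {"jaw":40,"xyz":[666,-283,-217],"rot":[-0.01,0.28,-1.02]}
  ]
}}

```text
time: 10.65
eef_pos: [0.2022, 0.4172, 0.3218]
ee_rot: [0.232, 0.963, 0.134, 0.031]
force: [1.5, 1.6, 1.0]
finger_gap: 0.0399
```

```bash
python3 - <<'E'
from look import *
for n,(x,y,w,h) in {'scene':(115,110,225,160),'top':(110,140,250,170)}.items():
    p=robot.read_camera(n);pickle.dump(p,open(f'{n}2.pkl','wb'))
    cv2.imwrite(f'pics/{n}2.png',cv2.resize(p['frame'][y:y+h,x:x+w,::-1],None,fx=3,fy=3,interpolation=cv2.INTER_CUBIC))
    for q in['cabinet','vee_block','cube','long_pad','small_tub','pull_bar']:
        r=robot.cut_out(p,q)
        pickle.dump(r,open(f'{n}2_{q}.pkl','wb'))
        print(q,[(round(a['score'],2),[round(a['bbox'][0]*512),round(a['bbox'][1]*384),round(a['bbox'][2]*512),round(a['bbox'][3]*384)]) for a in r[:3]])
E
```

```text
cabinet [(0.94, [252, 191, 147, 115])]
vee_block [(0.74, [141, 206, 24, 22]), (0.58, [174, 220, 20, 13]), (0.24, [266, 159, 87, 41])]
cube [(0.75, [281, 215, 13, 21])]
long_pad [(0.81, [253, 214, 21, 19]), (0.5, [172, 178, 22, 25])]
small_tub [(0.89, [225, 204, 21, 19]), (0.49, [253, 197, 148, 112])]
pull_bar [(0.69, [258, 149, 76, 19])]
cabinet [(0.95, [262, 212, 146, 122])]
vee_block []
cube [(0.84, [291, 217, 18, 21])]
long_pad [(0.84, [265, 227, 19, 21])]
small_tub [(0.87, [238, 228, 12, 26])]
pull_bar [(0.92, [256, 173, 74, 27])]
```

View pics/scene2.png

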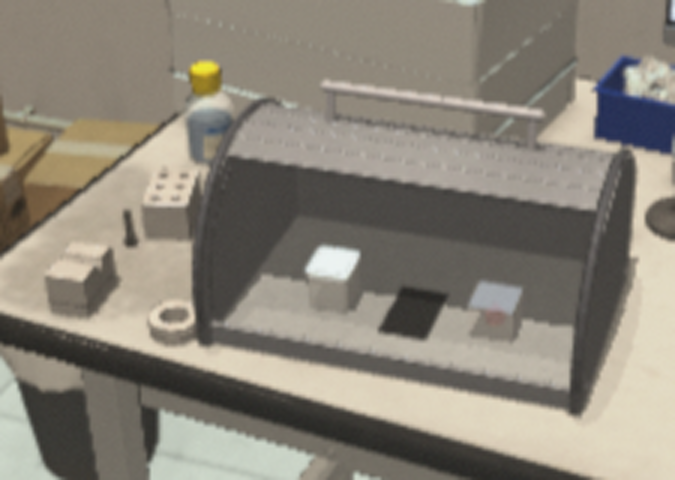

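View pics/top2.png

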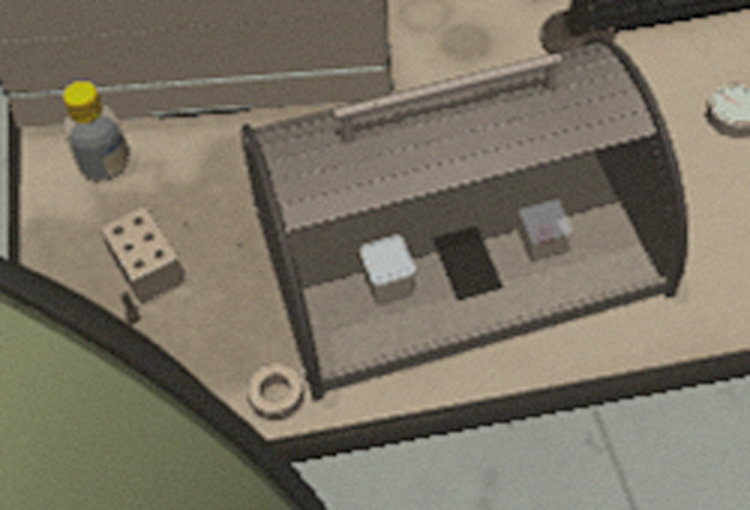

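```bash
python3 - <<'E'
from h import *
s,t=ld('scene2'),ld('top2')
pm=box(.072,.044,.003);pm[:,2]+=.010
a,b=ld('scene2_long_pad')[0]['region'],ld('top2_long_pad')[0]['region']
exp=cw([-.03,0,0]);print('expected',exp)
q=[exp[0],exp[1],.0355]
for v in([(s,a),(t,b)],[(s,a)],[(t,b)]): print('pad',fit(pm,v,q,(.01,.01,.1)))
for nm,h,yy in(('small_tub',box(.044,.04,.043),.075),('cube',box(.04,.04,.034),-.075)):
    h[:,2]+=.01;a,b=ld('scene2_'+nm)[0]['region'],ld('top2_'+nm)[0]['region']
    e=cw([-.03,yy,0]);print(nm,e,fit(h,[(s,a),(t,b)],[e[0],e[1],.0355],(.01,.01,.1)))
vb=box(.038,.062,.042)
sv=[(ld('scene0'),ld('scene0_vee_block')[0]['region']),(ld('top0'),ld('top0_vee_block')[0]['region']),(s,ld('scene2_vee_block')[0]['region'])]
for v in(sv,sv[:1],sv[1:2],sv[2:]): print('vee',fit(vb,v,[.4334,.0238,1.693],(.01,.01,.1)))
E
```

```text
expected [ 0.4975189  -0.27586478  0.        ]
pad (array([ 0.49273916, -0.27621725,  0.0942123 ]), np.float64(0.3459045030904814))
pad (array([ 0.48898695, -0.27840567,  0.08292748]), np.float64(0.08307565450422594))
pad (array([ 0.49865802, -0.27463636,  0.05277819]), np.float64(0.07736197348548413))
small_tub [ 0.49485696 -0.20091203  0.        ] (array([ 0.49417827, -0.2012988 ,  0.09082729]), np.float64(0.3241959848412652))
cube [ 0.50018084 -0.35081752  0.        ] (array([ 0.49829408, -0.35059627,  0.08300257]), np.float64(0.2893688194885379))
vee (array([0.43339389, 0.02378624, 1.69211698]), np.float64(0.4174064341256426))
vee (array([0.43114354, 0.0214666 , 1.70366056]), np.float64(0.11536010197578073))
vee (array([0.43544224, 0.02479455, 1.66990711]), np.float64(0.12406158544344059))
vee (array([0.43058826, 0.0208506 , 1.72208527]), np.float64(0.14774036615030084))
```

```bash
python3 - <<'E'
from h import *
s,t=ld('scene0'),ld('top0')
print('bolt',onz(s,(158,195),0),'ring',onz(t,(202,268),.009),onz(s,(174,219),.009))
p0,R0=cmdend(np.array([ 0.55413617,-0.2336942,0.18355108]),R.from_quat([0.68774554,0.71427864,0.09314979,0.09019543]),[666,-283,-217],[-.01,.28,-1.02]);print(p0,R0.as_quat())
Rv=tool(np.radians(45),.12,False);T=tcp([.4333,.0235,.025],Rv)
rows(p0,R0,[(np.array([.34,.12,.24]),tool(1.0,.12,False),11),(T-Rv.apply([0,0,.08]),Rv,5),(T-Rv.apply([0,0,.08]),Rv,1)],65)
E
```

```text
bolt [0.50716598 0.01612814 0.        ] ring [ 0.42221011 -0.08356987  0.009     ] [ 0.40571728 -0.08824205  0.009     ]
[0.1999488  0.41950232 0.32000477] [0.23337054 0.96291262 0.13180267 0.03107307]
17 rows; final cmd [0.3905, 0.0183, 0.0681] [-0.0554, 0.9222, 0.0229, 0.382]
{"jaw":65,"xyz":[-24, -20, 2],"rot":[0.01, -0.04, -0.06]},
{"jaw":65,"xyz":[-48, -39, 4],"rot":[0.02, -0.09, -0.12]},
{"jaw":65,"xyz":[-71, -59, 6],"rot":[0.02, -0.13, -0.18]},
{"jaw":65,"xyz":[-95, -79, 8],"rot":[0.03, -0.17, -0.24]},
{"jaw":65,"xyz":[-119, -98, 10],"rot":[0.04, -0.21, -0.29]},
{"jaw":65,"xyz":[-143, -118, 12],"rot":[0.05, -0.26, -0.35]},
{"jaw":65,"xyz":[-167, -138, 14],"rot":[0.06, -0.3, -0.41]},
{"jaw":65,"xyz":[-190, -157, 16],"rot":[0.06, -0.34, -0.47]},
{"jaw":65,"xyz":[-214, -177, 18],"rot":[0.07, -0.39, -0.53]},
{"jaw":65,"xyz":[-238, -196, 20],"rot":[0.08, -0.43, -0.59]},
{"jaw":65,"xyz":[-262, -216, 22],"rot":[0.09, -0.47, -0.65]},
{"jaw":65,"xyz":[-280, -238, 52],"rot":[0.07, -0.51, -0.65]},
{"jaw":65,"xyz":[-298, -261, 81],"rot":[0.06, -0.55, -0.65]},
{"jaw":65,"xyz":[-317, -283, 111],"rot":[0.05, -0.6, -0.66]},
{"jaw":65,"xyz":[-335, -305, 140],"rot":[0.03, -0.64, -0.66]},
{"jaw":65,"xyz":[-353, -327, 170],"rot":[0.02, -0.68, -0.66]},
{"jaw":65,"xyz":[-353, -327, 170],"rot":[0.02, -0.68, -0.66]},
```

Call:
{"method": "send_rows", "body": {
  "targets": [
    {"jaw":65,"xyz":[-24,-20,2],"rot":[0.01,-0.04,-0.06]},
    {"jaw":65,"xyz":[-48,-39,4],"rot":[0.02,-0.09,-0.12]},
    {"jaw":65,"xyz":[-71,-59,6],"rot":[0.02,-0.13,-0.18]},
    {"jaw":65,"xyz":[-95,-79,8],"rot":[0.03,-0.17,-0.24]},
    {"jaw":65,"xyz":[-119,-98,10],"rot":[0.04,-0.21,-0.29]},
    {"jaw":65,"xyz":[-143,-118,12],"rot":[0.05,-0.26,-0.35]},
    {"jaw":65,"xyz":[-167,-138,14],"rot":[0.06,-0.3,-0.41]},
    {"jaw":65,"xyz":[-190,-157,16],"rot":[0.06,-0.34,-0.47]},
    {"jaw":65,"xyz":[-214,-177,18],"rot":[0.07,-0.39,-0.53]},
    {"jaw":65,"xyz":[-238,-196,20],"rot":[0.08,-0.43,-0.59]},
    {"jaw":65,"xyz":[-262,-216,22],"rot":[0.09,-0.47,-0.65]},
    {"jaw":65,"xyz":[-280,-238,52],"rot":[0.07,-0.51,-0.65]},
    {"jaw":65,"xyz":[-298,-261,81],"rot":[0.06,-0.55,-0.65]},
    {"jaw":65,"xyz":[-317,-283,111],"rot":[0.05,-0.6,-0.66]},
    {"jaw":65,"xyz":[-335,-305,140],"rot":[0.03,-0.64,-0.66]},
    {"jaw":65,"xyz":[-353,-327,170],"rot":[0.02,-0.68,-0.66]},
    {"jaw":65,"xyz":[-353,-327,170],"rot":[0.02,-0.68,-0.66]}
  ]
}}

```text
time: 13.48
eef_pos: [0.456, -0.0053, 0.1246]
ee_rot: [-0.059, 0.934, 0.032, 0.351]
force: [0.3, 1.0, -0.5]
finger_gap: 0.0652
```

```bash
python3 - <<'E'
from look import *
p0,R0=cmdend(np.array([0.1999488,0.41950232,0.32000477]),R.from_quat([0.23337054,0.96291262,0.13180267,0.03107307]),[-353,-327,170],[.02,-.68,-.66]);print(p0,R0.as_quat())
s=robot.sense();print(s['eef_pos'],s['ee_rot'],s['joint_positions'].round(2))
look('3',{'scene':(60,100,225,180),'top':(60,180,225,180)})
Rv=tool(np.radians(45),.12,False);T=tcp([.4333,.0235,.025],Rv)
rows(p0,R0,[(T,Rv,6)],65)
E
```

```text
[0.3901627  0.01862645 0.06790318] [-0.05489591  0.92204348  0.02171996  0.38255785]
[ 0.45602716 -0.00525971  0.12464649] [-0.05873787  0.9341071   0.03182676  0.35068625] [-0.42  0.03 -1.29 -0.38  0.37 -0.43]
6 rows; final cmd [0.4466, 0.0251, 0.0116] [-0.0554, 0.9222, 0.0229, 0.382]
{"jaw":65,"xyz":[0, 0, 13],"rot":[-0.0, 0.0, 0.0]},
{"jaw":65,"xyz":[0, 0, 27],"rot":[-0.0, 0.0, 0.0]},
{"jaw":65,"xyz":[0, 0, 40],"rot":[-0.0, 0.0, 0.0]},
{"jaw":65,"xyz":[0, 0, 53],"rot":[-0.0, 0.0, 0.0]},
{"jaw":65,"xyz":[0, 0, 67],"rot":[-0.0, 0.0, 0.0]},
{"jaw":65,"xyz":[0, 0, 80],"rot":[-0.0, 0.0, 0.0]},
```

View pics/scene3.png

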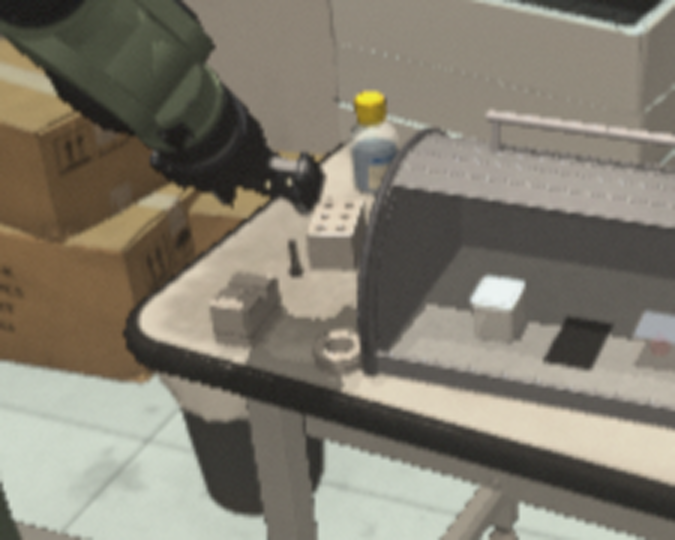

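View pics/top3.png

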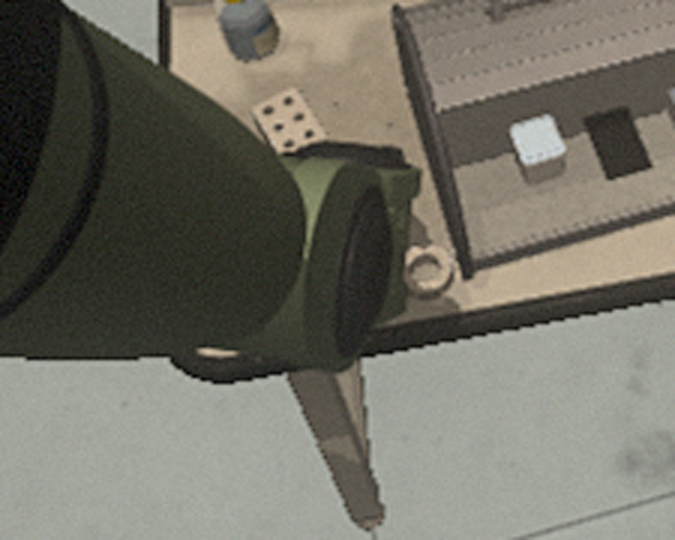

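```bash
python3 - <<'E'
from h import *
from workcell import robot
s=robot.sense()
J=[[1.17376129,.326961206,-.193616062,1.05200008,0,1.43661566],s['joint_positions'].tolist(),[-1.28,-.14,-.94,.52,.76,.36]]
P=[[.14265505,.53055547,.2304802],s['eef_pos'].tolist(),[.3685,-.2429,.2479]]
O=[[.1310491,.991375479,-.000859246,-.000233897],s['ee_rot'].tolist(),[.64,.664,.278,.269]]
pickle.dump((J,P,O),open('fk.pkl','wb'));print(J[1])
for s5ax in 'xyz':
  for s5 in(1,-1):
    e=[]
    for j,o in zip(J,O):
        A=R.from_euler('z',j[0])*R.from_euler('y',j[1]-j[2]+j[3])*R.from_euler(s5ax,s5*j[4])*R.from_euler('x',j[5])
        e.append(A.inv()*R.from_quat(o))
    print(s5ax,s5,[(e[0].inv()*x).magnitude().round(3) for x in e])
E
```

```text
[-0.4223132036558424, 0.026268203264976864, -1.294591856931593, -0.38140102492531763, 0.3673321744348024, -0.42698650230376145]Traceback (most recent call last):
  File "<stdin>", line 14, in <module>
AttributeError: 'float' object has no attribute 'round'
```

```bash
python3 - <<'E'
from h import *
J,P,O=ld('fk')
for s5ax in 'xyz':
  for s5 in(1,-1):
    e=[]
    for j,o in zip(J,O):
        A=R.from_euler('z',j[0])*R.from_euler('y',j[1]-j[2]+j[3])*R.from_euler(s5ax,s5*j[4])*R.from_euler('x',j[5])
        e.append(A.inv()*R.from_quat(o))
    print(s5ax,s5,[round((e[0].inv()*x).magnitude(),3) for x in e],e[0].as_matrix().round(2).tolist() if s5ax=='z' else '')
# positions: z-axis j5
def fk(j,v):
    h,a,b,bz,d,w5,wt,ax=v
    r=np.array([ax+a*np.sin(j[1]),0,h+a*np.cos(j[1])])
    e=j[1]-j[2]
    r=r+R.from_euler('y',e).apply([b,0,bz])
    W=R.from_euler('y',e+j[3])
    r=r+W.apply([w5,d,0])
    W5=W*R.from_euler('z',SG*j[4]);r=r+W5.apply([wt,0,0])
    return R.from_euler('z',j[0]).apply(r)
from scipy.optimize import least_squares
for SG in(1,-1):
    r=least_squares(lambda v:np.concatenate([fk(j,v)-p for j,p in zip(J,P)]),[.2,.3,.3,0,.07,.08,.2,0]);print(SG,r.x.round(3),np.abs(r.fun).max())
E
```

```text
x 1 [0.0, 0.518, 1.066] 
x -1 [0.0, 0.518, 1.059] 
y 1 [0.0, 0.518, 1.065] 
y -1 [0.0, 0.518, 1.06] 
z 1 [0.0, 0.0, 0.006] [[-0.0, -0.0, 1.0], [-0.0, 1.0, 0.0], [-1.0, -0.0, -0.0]]
z -1 [0.0, 0.735, 1.522] [[-0.0, -0.0, 1.0], [-0.0, 1.0, 0.0], [-1.0, -0.0, -0.0]]
1 [0.295 0.517 0.396 0.071 0.073 0.115 0.304 0.   ] 0.00019934747774122234
-1 [-2.3    0.273 -0.936  0.436  0.073 -1.124 -0.304  1.05 ] 0.00019934816900913938
```

```bash
cat >> h.py <<'E'
from scipy.optimize import least_squares
V=[]
def _fk(j,v):
    h,a,b,bz,d,w5,wt,ax=v
    r=np.array([ax+a*np.sin(j[1]),0,h+a*np.cos(j[1])]);e=j[1]-j[2]
    r=r+R.from_euler('y',e).apply([b,0,bz]);W=R.from_euler('y',e+j[3]);r=r+W.apply([w5,d,0])
    W5=W*R.from_euler('z',j[4]);r=r+W5.apply([wt,0,0]);B=R.from_euler('z',j[0])
    return B.apply(r),B*W5*R.from_euler('x',j[5])*R.from_matrix([[0,0,1],[0,1,0],[-1,0,0]])
try:
    J,P,O=ld('fk')
    V=least_squares(lambda v:np.concatenate([_fk(j,v)[0]-p for j,p in zip(J,P)]),[.2,.3,.3,0,.07,.08,.2,0]).x
except Exception as e: print(e)
LO=np.array([-2.65,-.97,-1.3,-1.93,-1.47,-3.14]);HI=np.array([2.65,1.79,1.35,2.1,1.37,3.14])
def ik(p,Rt,j0):
    def f(j):
        q,r=_fk(j,V);return np.r_[(q-p)*10,(r.inv()*Rt).as_rotvec()]
    b=None
    for s in(j0,[-.5,.3,-.8,.5,.4,0],[-1.2,.3,-.8,.3,.7,-1]):
        r=least_squares(f,np.clip(s,LO+.01,HI-.01),bounds=(LO,HI))
        if b is None or r.cost<b.cost:b=r
    return b.x,np.abs(b.fun).max()
E
python3 - <<'E'
from h import *
j0=[-.42,.03,-1.29,-.38,.37,-.43]
for pit in(45,50,55,60,65,70,75):
    Rv=tool(np.radians(pit),.12,False)
    for dx in (-.012,0,.008):
        T=tcp(np.array([.4333,.0235,.026])+[dx,dx*.12,0],Rv)
        o=[]
        for bk in(0,.06):
            x,e=ik(T-np.array([0,0,-bk]),Rv,j0);o.append((x.round(2).tolist(),round(e,3)))
        print(pit,dx,o)
print('place')
for pit in(45,50,55,60,65):
    Rv=tool(np.radians(pit),.04,False);T=tcp([.4955,-.2762,.04],Rv)
    print(pit,[(lambda x,e:(x.round(2).tolist(),round(e,3)))(*ik(T-Rv.apply([0,0,bk]),Rv,j0)) for bk in(0,.12)])
E
```

```text
45 -0.012 [([-0.34, 0.38, -1.3, -0.59, 0.31, -0.41], np.float64(0.224)), ([-0.33, 0.15, -1.3, -0.43, 0.3, -0.39], np.float64(0.171))]
45 0 [([-0.31, 0.41, -1.3, -0.65, 0.3, -0.38], np.float64(0.202)), ([-0.31, 0.18, -1.3, -0.48, 0.29, -0.36], np.float64(0.151))]
45 0.008 [([-0.3, 0.43, -1.3, -0.69, 0.29, -0.36], np.float64(0.187)), ([-0.3, 0.2, -1.3, -0.52, 0.28, -0.34], np.float64(0.137))]
50 -0.012 [([-0.3, 0.38, -1.3, -0.59, 0.25, -0.37], np.float64(0.156)), ([-0.3, 0.15, -1.3, -0.43, 0.26, -0.36], np.float64(0.1))]
50 0 [([-0.28, 0.4, -1.3, -0.65, 0.24, -0.35], np.float64(0.133)), ([-0.28, 0.18, -1.3, -0.48, 0.25, -0.33], np.float64(0.079))]
50 0.008 [([-0.27, 0.42, -1.3, -0.69, 0.24, -0.33], np.float64(0.116)), ([-0.27, 0.2, -1.3, -0.52, 0.24, -0.32], np.float64(0.064))]
55 -0.012 [([-0.27, 0.37, -1.3, -0.59, 0.21, -0.34], np.float64(0.084)), ([-0.27, 0.15, -1.3, -0.42, 0.22, -0.33], np.float64(0.026))]
55 0 [([-0.25, 0.4, -1.3, -0.64, 0.2, -0.32], np.float64(0.06)), ([-0.26, 0.18, -1.3, -0.48, 0.21, -0.32], np.float64(0.004))]
55 0.008 [([-0.24, 0.42, -1.3, -0.68, 0.2, -0.31], 
[... 1554 characters left out ...]
float64(0.0)), ([-0.16, 0.2, -0.94, 0.18, 0.07, -0.27], np.float64(0.0))]
place
45 [([-0.95, 0.55, -1.01, -0.49, 0.63, -0.82], np.float64(0.0)), ([-1.15, 0.26, -1.04, -0.08, 0.72, -1.06], np.float64(0.0))]
50 [([-0.91, 0.51, -0.96, -0.34, 0.55, -0.82], np.float64(0.0)), ([-1.08, 0.22, -0.98, 0.03, 0.62, -1.01], np.float64(0.0))]
55 [([-0.88, 0.48, -0.9, -0.21, 0.47, -0.82], np.float64(0.0)), ([-1.02, 0.2, -0.91, 0.13, 0.52, -0.97], np.float64(0.0))]
60 [([-0.84, 0.46, -0.84, -0.08, 0.39, -0.81], np.float64(0.0)), ([-0.95, 0.2, -0.83, 0.24, 0.43, -0.92], np.float64(0.0))]
65 [([-0.8, 0.46, -0.77, 0.04, 0.32, -0.79], np.float64(0.0)), ([-0.89, 0.21, -0.75, 0.34, 0.35, -0.88], np.float64(0.0))]
```

```bash
python3 - <<'E'
from h import *
p0,R0=np.array([0.3901627,0.01862645,0.06790318]),R.from_quat([-0.05489591,0.92204348,0.02171996,0.38255785])
Rv=tool(np.radians(62),.12,False);T=tcp(np.array([.4333,.0235,.026])-.013*np.array([1,.12,0]),Rv)
print(T,ik(T,Rv,[-.23,.38,-1.2,-.5,.17,-.3]),ik(T+[0,0,.12],Rv,[-.23,.1,-1.2,-.2,.17,-.3]))
rows(p0,R0,[(T+[0,0,.12],Rv,4),(T+[0,0,.12],Rv,1)],65)
E
```

```text
[0.42915581 0.02300783 0.009224  ] (array([-0.23817984,  0.35380767, -1.27846606, -0.52349591,  0.16533495,
       -0.31920781]), np.float64(1.9306388085449377e-14)) (array([-0.23817984, -0.05681298, -1.11752049,  0.04807031,  0.16533495,
       -0.31920781]), np.float64(8.298483428204051e-16))
5 rows; final cmd [0.4292, 0.023, 0.1292] [-0.0582, 0.9685, 0.0145, 0.2415]
{"jaw":65,"xyz":[-18, 0, -4],"rot":[-0.0, 0.07, -0.0]},
{"jaw":65,"xyz":[-36, 0, -8],"rot":[-0.0, 0.15, -0.0]},
{"jaw":65,"xyz":[-53, 0, -12],"rot":[-0.0, 0.22, -0.0]},
{"jaw":65,"xyz":[-71, 0, -16],"rot":[-0.0, 0.3, -0.0]},
{"jaw":65,"xyz":[-71, 0, -16],"rot":[-0.0, 0.3, -0.0]},
```

Call:
{"method": "send_rows", "body": {
  "targets": [
    {"jaw":65,"xyz":[-18,0,-4],"rot":[0,0.07,0]},
    {"jaw":65,"xyz":[-36,0,-8],"rot":[0,0.15,0]},
    {"jaw":65,"xyz":[-53,0,-12],"rot":[0,0.22,0]},
    {"jaw":65,"xyz":[-71,0,-16],"rot":[0,0.3,0]},
    {"jaw":65,"xyz":[-71,0,-16],"rot":[0,0.3,0]}
  ]
}}

```text
time: 14.2
eef_pos: [0.5001, 0.0022, 0.1872]
ee_rot: [-0.066, 0.975, 0.022, 0.21]
force: [0.0, -0.5, -0.3]
finger_gap: 0.0651
```

```bash
python3 - <<'E'
from h import *
from workcell import robot
s=robot.sense();print(s['eef_pos'],s['ee_rot'],s['joint_positions'].round(3),robot.sense()['time'])
print(_fk(s['joint_positions'],V)[0])
Rv=tool(np.radians(62),.12,False);print(Rv.as_quat())
E
```

```text
[0.50007468 0.00217745 0.18715044] [-0.06560536  0.97525901  0.02249254  0.20990447] [-0.248  0.005 -0.817  0.357  0.17  -0.349] 14.2Traceback (most recent call last):
  File "<stdin>", line 4, in <module>
NameError: name '_fk' is not defined
```

```bash
python3 - <<'E'
from h import *
from h import _fk
from workcell import robot
s=robot.sense();p0=s['eef_pos'];R0=R.from_quat(s['ee_rot'])
print(_fk(s['joint_positions'],V)[0]-p0)
Rv=tool(np.radians(62),.12,False);T=tcp(np.array([.4333,.0235,.026])-.013*np.array([1,.12,0]),Rv)
rows(p0,R0,[(T+[0,0,.07],Rv,5),(T+[0,0,.07],Rv,2)],65)
E
```

```text
[-0.00099302  0.00030064  0.00031109]
7 rows; final cmd [0.4292, 0.023, 0.0792] [-0.0582, 0.9685, 0.0145, 0.2415]
{"jaw":65,"xyz":[21, 6, 14],"rot":[0.0, -0.01, 0.0]},
{"jaw":65,"xyz":[42, 11, 28],"rot":[0.01, -0.03, 0.0]},
{"jaw":65,"xyz":[64, 17, 43],"rot":[0.01, -0.04, 0.01]},
{"jaw":65,"xyz":[85, 23, 57],"rot":[0.02, -0.05, 0.01]},
{"jaw":65,"xyz":[106, 29, 71],"rot":[0.02, -0.06, 0.01]},
{"jaw":65,"xyz":[106, 29, 71],"rot":[0.02, -0.06, 0.01]},
{"jaw":65,"xyz":[106, 29, 71],"rot":[0.02, -0.06, 0.01]},
```

Call:
{"method": "send_rows", "body": {
  "targets": [
    {"jaw":65,"xyz":[21,6,14],"rot":[0,-0.01,0]},
    {"jaw":65,"xyz":[42,11,28],"rot":[0.01,-0.03,0]},
    {"jaw":65,"xyz":[64,17,43],"rot":[0.01,-0.04,0.01]},
    {"jaw":65,"xyz":[85,23,57],"rot":[0.02,-0.05,0.01]},
    {"jaw":65,"xyz":[106,29,71],"rot":[0.02,-0.06,0.01]},
    {"jaw":65,"xyz":[106,29,71],"rot":[0.02,-0.06,0.01]},
    {"jaw":65,"xyz":[106,29,71],"rot":[0.02,-0.06,0.01]}
  ]
}}

```text
time: 15.08
eef_pos: [0.4259, 0.0233, 0.0772]
ee_rot: [-0.057, 0.97, 0.016, 0.237]
force: [0.9, 0.5, 0.3]
finger_gap: 0.0649
```

```bash
python3 - <<'E'
from look import *
s=robot.sense();p0=s['eef_pos'];R0=R.from_quat(s['ee_rot']);print(p0,R0.as_quat(),s['joint_positions'].round(2))
look('4',{'scene':(100,130,150,120)})
Rv=tool(np.radians(62),.12,False);T=tcp(np.array([.4333,.0235,.026])-.013*np.array([1,.12,0]),Rv)
rows(p0,R0,[(T,Rv,5),(T,Rv,2)],65)
E
```

```text
[0.42590882 0.02326754 0.07718306] [-0.05672245  0.9696633   0.01618857  0.23722054] [-0.24  0.09 -1.19 -0.17  0.17 -0.32]
7 rows; final cmd [0.4292, 0.023, 0.0092] [-0.0582, 0.9685, 0.0145, 0.2415]
{"jaw":65,"xyz":[6, 0, 12],"rot":[0.0, -0.0, -0.0]},
{"jaw":65,"xyz":[11, 0, 25],"rot":[0.0, -0.0, -0.0]},
{"jaw":65,"xyz":[17, -1, 37],"rot":[0.0, -0.01, -0.0]},
{"jaw":65,"xyz":[23, -1, 49],"rot":[0.0, -0.01, -0.0]},
{"jaw":65,"xyz":[29, -1, 62],"rot":[0.0, -0.01, -0.0]},
{"jaw":65,"xyz":[29, -1, 62],"rot":[0.0, -0.01, -0.0]},
{"jaw":65,"xyz":[29, -1, 62],"rot":[0.0, -0.01, -0.0]},
```

View pics/scene4.png

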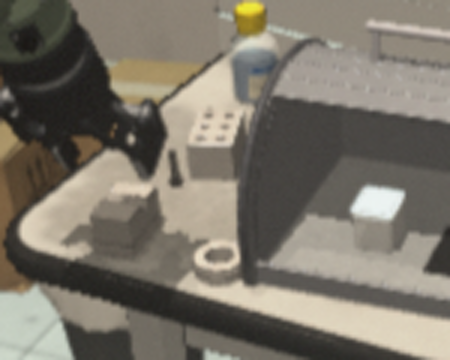

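Call:
{"method": "send_rows", "body": {
  "targets": [
    {"jaw":65,"xyz":[6,0,12],"rot":[0,0,0]},
    {"jaw":65,"xyz":[12,0,25],"rot":[0,0,0]},
    {"jaw":65,"xyz":[18,0,37],"rot":[0,0,0]},
    {"jaw":65,"xyz":[24,0,49],"rot":[0,0,0]},
    {"jaw":65,"xyz":[30,0,61],"rot":[0,0,0]},
    {"jaw":65,"xyz":[30,0,61],"rot":[0,0,0]},
    {"jaw":65,"xyz":[30,0,61],"rot":[0,0,0]}
  ]
}}

```text
time: 16.0
eef_pos: [0.4281, 0.0237, 0.0093]
ee_rot: [-0.057, 0.97, 0.016, 0.237]
force: [-0.1, 0.6, 0.9]
finger_gap: 0.0651
```

```bash
python3 - <<'E'
from look import *
s=robot.sense();print(s['eef_pos'],s['joint_positions'].round(2))
look('5',{'scene':(100,130,150,120)})
E
```

```text
[0.42809684 0.02366108 0.00934202] [-0.24  0.35 -1.27 -0.5   0.16 -0.32]
```

View pics/scene5.png

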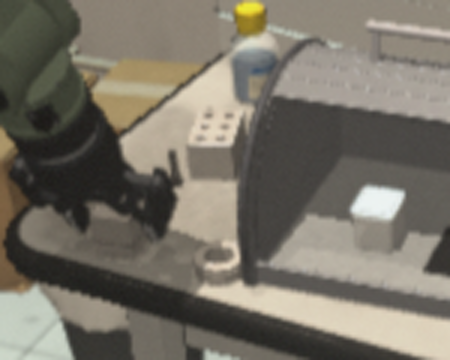

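Call:
{"method": "send_rows", "body": {
  "targets": [
    {"jaw":25,"xyz":[0,0,0],"rot":[0,0,0]},
    {"jaw":25,"xyz":[0,0,0],"rot":[0,0,0]},
    {"jaw":25,"xyz":[0,0,0],"rot":[0,0,0]},
    {"jaw":25,"xyz":[0,0,0],"rot":[0,0,0]},
    {"jaw":25,"xyz":[0,0,0],"rot":[0,0,0]},
    {"jaw":25,"xyz":[0,0,0],"rot":[0,0,0]}
  ],
  "squeeze": 70
}}

```text
time: 16.8
eef_pos: [0.4277, 0.0236, 0.0096]
ee_rot: [-0.057, 0.97, 0.016, 0.238]
force: [-5.0, 0.1, 11.1]
finger_gap: 0.0375
```

```bash
python3 - <<'E'
from h import *
from workcell import robot
s=robot.sense();R0=R.from_quat(s['ee_rot']);pm=s['eef_pos']
y=R0.apply([0,1,0]);z=R0.apply([0,0,1]);print('yaw',np.arctan2(y[1],y[0])-np.pi/2,'tilt y',y[2],'pitch',np.degrees(np.arcsin(-z[2])))
yaw=np.arctan2(y[1],y[0])-np.pi/2
Rp=R.from_euler('z',.04-yaw)*R0
p0=pm
Bp=np.array([.4955,-.2762,.013]); off=R.from_euler('z',.04-yaw).apply([.0056,0,-.0096])
def at(dx,zb): # block centre dx before pad along cab x, bottom height zb
    return Bp+np.array([-dx*np.cos(.04),-dx*np.sin(.04),0])+[0,0,zb-.013]-off
W=[(p0+[0,0,.12],R0,4),(np.array([.385,-.05,.15]),R.from_euler('z',(.04-yaw)*.5)*R0,4),(np.array([.36,-.20,.13]),Rp,5),(at(.12,.04),Rp,4),(at(.12,.04),Rp,1)]
j=s['joint_positions']
for w in W+[(at(.035,.04),Rp),(at(0,.013),Rp)]: j,e=ik(w[0],w[1],j);print(w[0].round(3),j.round(2),round(e,4))
rows(p0,R0,W,25)
E
```

```text
yaw 0.11774137888273284 tilt y 0.0037092487195675566 pitch 62.43317256754115
[0.428 0.024 0.13 ] [-0.24 -0.06 -1.11  0.06  0.16 -0.32] 0.0
[ 0.385 -0.05   0.15 ] [-0.54 -0.18 -1.12  0.23  0.28 -0.57] 0.0
[ 0.36 -0.2   0.13] [-1.   -0.01 -1.03  0.29  0.41 -0.99] 0.0
[ 0.37  -0.281  0.05 ] [-1.1   0.3  -0.98  0.08  0.44 -1.09] 0.0
[ 0.37  -0.281  0.05 ] [-1.1   0.3  -0.98  0.08  0.44 -1.09] 0.0
[ 0.455 -0.277  0.05 ] [-0.91  0.36 -0.87  0.05  0.39 -0.89] 0.0
[ 0.49  -0.276  0.023] [-0.84  0.45 -0.83 -0.03  0.37 -0.82] 0.0
18 rows; final cmd [0.37, -0.2806, 0.0496] [-0.019, 0.971, 0.0066, 0.2382]
{"jaw":25,"xyz":[-14, 0, -27],"rot":[0.0, 0.0, 0.0]},
{"jaw":25,"xyz":[-28, 0, -53],"rot":[0.0, 0.0, 0.0]},
{"jaw":25,"xyz":[-42, 0, -80],"rot":[0.0, 0.0, 0.0]},
{"jaw":25,"xyz":[-56, 0, -106],"rot":[0.0, 0.0, 0.0]},
{"jaw":25,"xyz":[-47, -17, -117],"rot":[0.0, -0.0, 0.01]},
{"jaw":25,"xyz":[-38, -34, -127],"rot":[0.01, -0.0, 0.02]},
{"jaw":25,"xyz":[-29, -51, -138],"rot":[0.01, -0.0, 0.03]},
{"jaw":25,"xyz":[-20, -68, -148],"rot":[0.02, -0.0, 0.03]},
{"jaw":25,"xyz":[-11, -97, -149],"rot":[0.02, -0.0, 0.04]},
{"jaw":25,"xyz":[-1, -126, -149],"rot":[0.03, -0.0, 0.05]},
{"jaw":25,"xyz":[8, -155, -150],"rot":[0.03, -0.0, 0.06]},
{"jaw":25,"xyz":[17, -184, -150],"rot":[0.03, -0.0, 0.06]},
{"jaw":25,"xyz":[27, -214, -151],"rot":[0.04, -0.0, 0.07]},
{"jaw":25,"xyz":[36, -234, -133],"rot":[0.04, -0.0, 0.07]},
{"jaw":25,"xyz":[45, -254, -115],"rot":[0.04, -0.0, 0.07]},
{"jaw":25,"xyz":[54, -275, -97],"rot":[0.04, -0.0, 0.07]},
{"jaw":25,"xyz":[63, -295, -79],"rot":[0.04, -0.0, 0.07]},
{"jaw":25,"xyz":[63, -295, -79],"rot":[0.04, -0.0, 0.07]},
```

Call:
{"method": "send_rows", "body": {
  "targets": [
    {"jaw":25,"xyz":[-14,0,-27],"rot":[0,0,0]},
    {"jaw":25,"xyz":[-28,0,-53],"rot":[0,0,0]},
    {"jaw":25,"xyz":[-42,0,-80],"rot":[0,0,0]},
    {"jaw":25,"xyz":[-56,0,-106],"rot":[0,0,0]},
    {"jaw":25,"xyz":[-47,-17,-117],"rot":[0,0,0.01]},
    {"jaw":25,"xyz":[-38,-34,-127],"rot":[0.01,0,0.02]},
    {"jaw":25,"xyz":[-29,-51,-138],"rot":[0.01,0,0.03]},
    {"jaw":25,"xyz":[-20,-68,-148],"rot":[0.02,0,0.03]},
    {"jaw":25,"xyz":[-11,-97,-149],"rot":[0.02,0,0.04]},
    {"jaw":25,"xyz":[-1,-126,-149],"rot":[0.03,0,0.05]},
    {"jaw":25,"xyz":[8,-155,-150],"rot":[0.03,0,0.06]},
    {"jaw":25,"xyz":[17,-184,-150],"rot":[0.03,0,0.06]},
    {"jaw":25,"xyz":[27,-214,-151],"rot":[0.04,0,0.07]},
    {"jaw":25,"xyz":[36,-234,-133],"rot":[0.04,0,0.07]},
    {"jaw":25,"xyz":[45,-254,-115],"rot":[0.04,0,0.07]},
    {"jaw":25,"xyz":[54,-275,-97],"rot":[0.04,0,0.07]},
    {"jaw":25,"xyz":[63,-295,-79],"rot":[0.04,0,0.07]},
    {"jaw":25,"xyz":[63,-295,-79],"rot":[0.04,0,0.07]}
  ]
}}

```text
time: 19.05
eef_pos: [0.3696, -0.2803, 0.047]
ee_rot: [-0.017, 0.972, 0.006, 0.236]
force: [0.1, 0.9, -3.3]
finger_gap: 0.037
```

```bash
python3 - <<'E'
from look import *
s=robot.sense();R0=R.from_quat(s['ee_rot']);pm=s['eef_pos'];print(pm,s['finger_gap'],s['force'])
y=R0.apply([0,1,0]);z=R0.apply([0,0,1]);print('yaw',np.arctan2(y[1],y[0])-np.pi/2,'tilt y',y[2],'pitch',np.degrees(np.arcsin(-z[2])))
look('6',{'scene':(100,100,250,180),'top':(140,130,250,180)})
E
```

```text
[ 0.36958087 -0.28033667  0.04698328] 0.037048366585640154 [ 0.10125382  0.88505791 -3.30034934]
yaw 0.0362090069058254 tilt y 0.0035026595484206682 pitch 62.680121361180575
```

View pics/scene6.png

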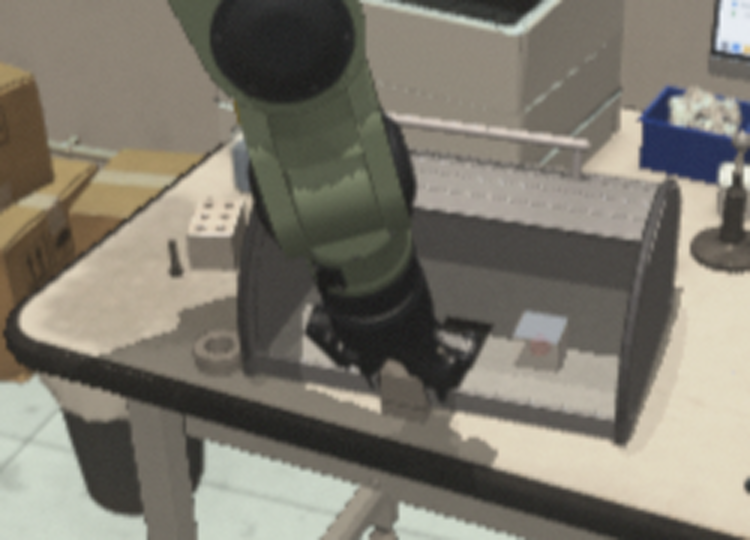

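View pics/top6.png

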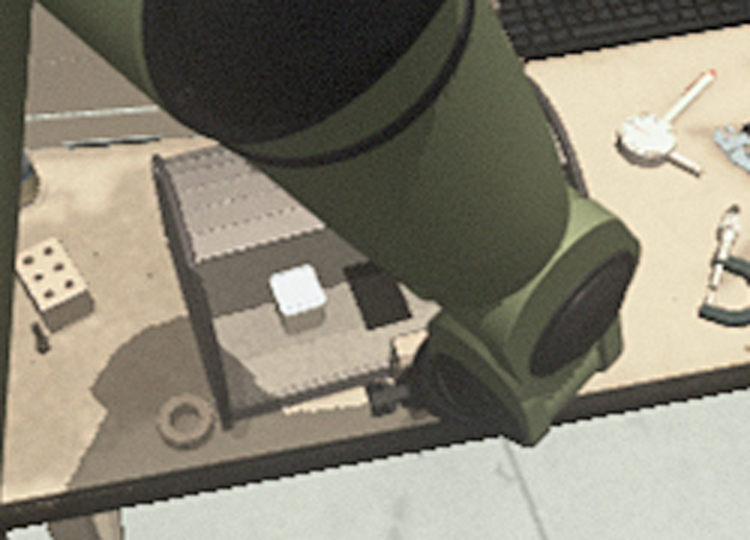

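```bash
python3 - <<'E'
from look import *
s=robot.sense();R0=R.from_quat(s['ee_rot']);pm=s['eef_pos']
p=ld('scene6');x,y=100,100
im=cv2.imread('pics/scene6.png')
for b in(0,19,40,60,80,100):
    for k in(-70,-57,-40,-19,0,19,40,57,70):
        u=proj(p,pm+R0.apply([0,k/1e3,-b/1e3]))[0];c=((u-[x,y]+.5)*3).astype(int)
        cv2.circle(im,tuple(map(int,c)),2,(0,255,255) if abs(k)!=57 else (0,0,255),-1)
cv2.imwrite('pics/scene6b.png',cv2.resize(im[200:450,200:550],None,fx=2,fy=2))
E
```

```text
(no output)
```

View pics/scene6b.png

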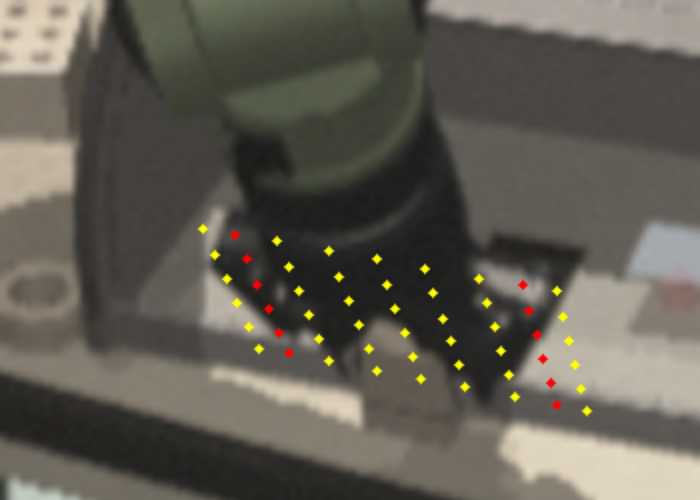

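```bash
python3 - <<'E'
from look import *
s=robot.sense();R0=R.from_quat(s['ee_rot']);p0=s['eef_pos']
Bp=np.array([.4955,-.2762,.013]); off=np.array([.0056,-.0004,-.0096])
def at(dx,zb): return Bp+np.array([-dx,-dx*.04,zb-.013])-off
Rp=R.from_euler('z',.004)*R0
rows(p0,R0,[(at(.04,.039),Rp,5),(at(.02,.027),Rp,2),(at(0,.019),Rp,2),(at(0,.019),Rp,1),(at(0,.014),Rp,2),(at(0,.0125),Rp,1)],25)
E
```

```text
13 rows; final cmd [0.4899, -0.2758, 0.0221] [-0.0197, 0.9714, 0.0067, 0.2364]
{"jaw":25,"xyz":[-14, 0, 7],"rot":[-0.0, 0.0, -0.0]},
{"jaw":25,"xyz":[-29, -1, 15],"rot":[-0.0, 0.0, -0.0]},
{"jaw":25,"xyz":[-43, -1, 22],"rot":[-0.0, 0.0, -0.0]},
{"jaw":25,"xyz":[-57, -1, 29],"rot":[-0.0, 0.0, -0.0]},
{"jaw":25,"xyz":[-72, -2, 36],"rot":[-0.0, 0.0, -0.0]},
{"jaw":25,"xyz":[-78, -2, 46],"rot":[-0.0, 0.0, -0.0]},
{"jaw":25,"xyz":[-84, -2, 56],"rot":[-0.0, 0.0, -0.0]},
{"jaw":25,"xyz":[-91, -2, 64],"rot":[-0.0, 0.0, -0.0]},
{"jaw":25,"xyz":[-98, -2, 73],"rot":[-0.0, 0.0, -0.0]},
{"jaw":25,"xyz":[-98, -2, 73],"rot":[-0.0, 0.0, -0.0]},
{"jaw":25,"xyz":[-97, -2, 75],"rot":[-0.0, 0.0, -0.0]},
{"jaw":25,"xyz":[-96, -2, 77],"rot":[-0.0, 0.0, -0.0]},
{"jaw":25,"xyz":[-95, -2, 78],"rot":[-0.0, 0.0, -0.0]},
```

Call:
{"method": "send_rows", "body": {
  "targets": [
    {"jaw":25,"xyz":[-14,0,7],"rot":[0,0,0]},
    {"jaw":25,"xyz":[-29,-1,15],"rot":[0,0,0]},
    {"jaw":25,"xyz":[-43,-1,22],"rot":[0,0,0]},
    {"jaw":25,"xyz":[-57,-1,29],"rot":[0,0,0]},
    {"jaw":25,"xyz":[-72,-2,36],"rot":[0,0,0]},
    {"jaw":25,"xyz":[-78,-2,46],"rot":[0,0,0]},
    {"jaw":25,"xyz":[-84,-2,56],"rot":[0,0,0]},
    {"jaw":25,"xyz":[-91,-2,64],"rot":[0,0,0]},
    {"jaw":25,"xyz":[-98,-2,73],"rot":[0,0,0]},
    {"jaw":25,"xyz":[-98,-2,73],"rot":[0,0,0]}
  ]
}}

```text
time: 20.4
eef_pos: [0.4914, -0.2774, 0.0282]
ee_rot: [-0.018, 0.971, 0.005, 0.237]
force: [0.7, -0.5, -3.6]
finger_gap: 0.0373
```

```bash
python3 - <<'E'
from look import *
s=robot.sense();R0=R.from_quat(s['ee_rot']);pm=s['eef_pos'];print(pm,s['finger_gap'],s['force'])
y=R0.apply([0,1,0]);z=R0.apply([0,0,1]);print('yaw',np.arctan2(y[1],y[0])-np.pi/2,'tilt y',y[2],'pitch',np.degrees(np.arcsin(-z[2])))
look('7',{'scene':(160,100,190,170),'top':(180,150,190,150)})
E
```

```text
[ 0.49140224 -0.27744061  0.02822495] 0.037304095295976954 [ 0.68224333 -0.49473341 -3.55229016]
yaw 0.03825837924495046 tilt y 0.0017062968644687773 pitch 62.57514214087803
```

View pics/scene7.png

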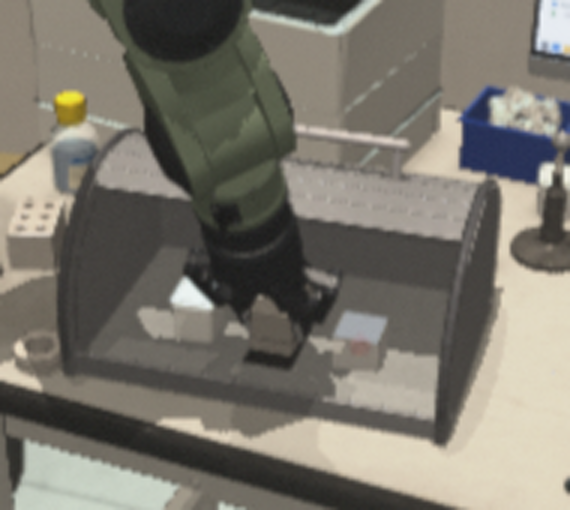

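View pics/top7.png

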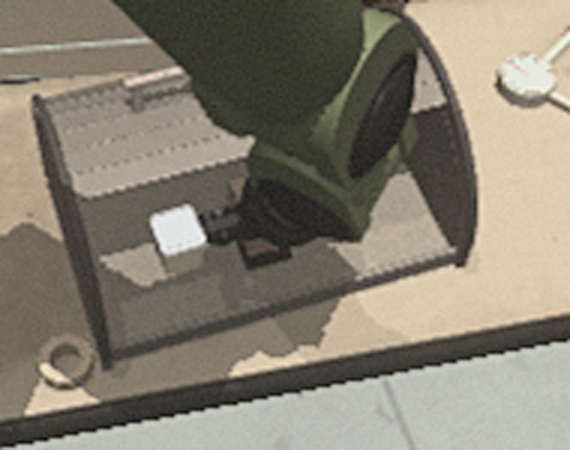

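```bash
python3 - <<'E'
from look import *
p=ld('scene7');t=ld('top7');pm=np.array([.4914,-.2774,.0282])
a=.038;b=pm+np.array([.0056,-.0002,-.0096]);print('block',b)
bl=tf([b[0],b[1],a-np.pi/2],box(.038,.062,.042)+[0,0,b[2]])
im=cv2.imread('pics/scene7.png');it=cv2.imread('pics/top7.png')
def dr(im,p,x,y,X,col):
    B=np.round(((proj(p,X)-[x,y]+.5)*3-.5)*16).astype(int)
    for i in range(8):
        for j in(1,2,4):
            if not i&j: cv2.line(im,tuple(map(int,B[i])),tuple(map(int,B[i|j])),col,1,cv2.LINE_AA,4)
for I,P_,x,y in((im,p,160,100),(it,t,180,150)):
    dr(I,P_,x,y,bl,(0,255,255))
    dr(I,P_,x,y,tf([.4955,-.2762,.04],box(.072,.044,.003)+[0,0,.01]),(0,255,0))
o=np.hstack([cv2.resize(im[220:400,150:400],None,fx=1.6,fy=1.6,interpolation=2),cv2.resize(it[150:330,150:400],None,fx=1.6,fy=1.6,interpolation=2)])
cv2.imwrite('pics/o7.png',o)
E
```

```text
block [ 0.497  -0.2776  0.0186]
```

View pics/o7.png

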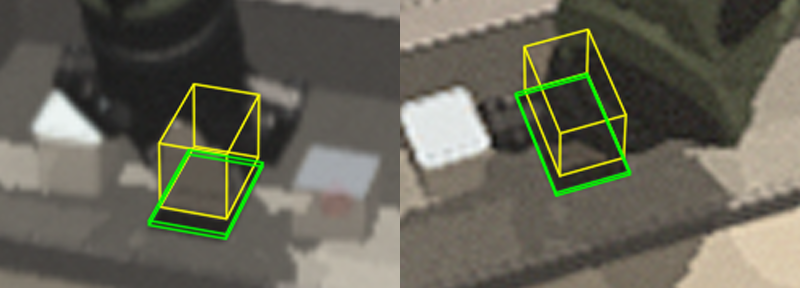

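Call:
{"method": "send_rows", "body": {
  "targets": [
    {"jaw":25,"xyz":[1,0,2],"rot":[0,0,0]},
    {"jaw":25,"xyz":[2,0,4],"rot":[0,0,0]},
    {"jaw":25,"xyz":[3,0,5],"rot":[0,0,0]},
    {"jaw":25,"xyz":[3,0,5],"rot":[0,0,0]}
  ]
}}

```text
time: 21.0
eef_pos: [0.4904, -0.2776, 0.0228]
ee_rot: [-0.018, 0.971, 0.005, 0.237]
force: [-0.5, -0.4, -3.0]
finger_gap: 0.0371
```

Call:
{"method": "send_rows", "body": {
  "targets": [
    {"jaw":25,"xyz":[1,0,1],"rot":[0,0,0]},
    {"jaw":25,"xyz":[1,0,1],"rot":[0,0,0]}
  ]
}}

```text
time: 21.25
eef_pos: [0.4904, -0.2777, 0.0226]
ee_rot: [-0.018, 0.971, 0.005, 0.238]
force: [-5.1, 2.3, 7.6]
finger_gap: 0.0375
```

Contact with the pad. Release.

Call:
{"method": "send_rows", "body": {
  "targets": [
    {"jaw":46,"xyz":[0,0,0],"rot":[0,0,0]},
    {"jaw":46,"xyz":[0,0,0],"rot":[0,0,0]},
    {"jaw":48,"xyz":[0,0,0],"rot":[0,0,0]},
    {"jaw":48,"xyz":[0,0,0],"rot":[0,0,0]}
  ]
}}

```text
time: 21.75
eef_pos: [0.4902, -0.2776, 0.0215]
ee_rot: [-0.018, 0.971, 0.005, 0.237]
force: [0.4, -0.0, -0.5]
finger_gap: 0.0476
```

```bash
python3 - <<'E'
from look import *
s=robot.sense();R0=R.from_quat(s['ee_rot']);p0=s['eef_pos'];print(p0,s['finger_gap'],s['force'],s['time'])
c=np.array([np.cos(.04),np.sin(.04),0])
A=p0-c*.015+[0,0,.018]
B=p0-c*.10+[0,0,.10]
Rd=tool(1.3,-.3,False)
rows(p0,R0,[(p0-R0.apply([0,0,.03]),R0,2),(p0-R0.apply([0,0,.09])-c*.03,R0,4)],48)
E
```

```text
[ 0.49021353 -0.27762227  0.02151606] 0.04763479474654655 [ 0.39115383 -0.0350259  -0.52104212] 21.75
6 rows; final cmd [0.4188, -0.2805, 0.1014] [-0.0181, 0.9713, 0.0052, 0.2372]
{"jaw":48,"xyz":[0, 0, -15],"rot":[0.0, 0.0, 0.0]},
{"jaw":48,"xyz":[0, 0, -30],"rot":[0.0, 0.0, 0.0]},
{"jaw":48,"xyz":[7, 0, -48],"rot":[0.0, 0.0, 0.0]},
{"jaw":48,"xyz":[13, 0, -67],"rot":[0.0, 0.0, 0.0]},
{"jaw":48,"xyz":[20, 0, -85],"rot":[0.0, 0.0, 0.0]},
{"jaw":48,"xyz":[27, 0, -104],"rot":[0.0, 0.0, 0.0]},
```

Call:
{"method": "send_rows", "body": {
  "targets": [
    {"jaw":48,"xyz":[0,0,-15],"rot":[0,0,0]},
    {"jaw":48,"xyz":[0,0,-30],"rot":[0,0,0]},
    {"jaw":48,"xyz":[7,0,-48],"rot":[0,0,0]},
    {"jaw":48,"xyz":[13,0,-67],"rot":[0,0,0]},
    {"jaw":48,"xyz":[20,0,-85],"rot":[0,0,0]},
    {"jaw":48,"xyz":[27,0,-104],"rot":[0,0,0]}
  ]
}}

```text
time: 22.5
eef_pos: [0.4175, -0.2806, 0.1029]
ee_rot: [-0.018, 0.971, 0.005, 0.237]
force: [0.4, -0.9, -0.3]
finger_gap: 0.0482
```

```bash
python3 - <<'E'
from look import *
s=robot.sense();R0=R.from_quat(s['ee_rot']);p0=s['eef_pos'];print(p0,s['force'])
W=[(np.array([.38,-.25,.25]),R0,4),(np.array([.38,-.05,.36]),tool(1.25,.0,True),9),(np.array([.36,.2,.36]),tool(1.25,.5,True),5)]
j=s['joint_positions']
for w in W: j,e=ik(w[0],w[1],j);print(w[0].round(3),j.round(2),round(e,4))
rows(p0,R0,W,48)
E
```

```text
[ 0.41754693 -0.28056886  0.10287148] [ 0.39078977 -0.8915358  -0.34679432]
[ 0.38 -0.25  0.25] [-1.03 -0.09 -0.73  0.69  0.42 -1.01] 0.0
[ 0.38 -0.05  0.36] [-0.43 -0.31 -0.56  1.03  0.13  1.16] 0.0
[0.36 0.2  0.36] [ 0.27 -0.25 -0.52  0.99  0.07  1.36] 0.0
18 rows; final cmd [0.36, 0.2, 0.36] [0.5036, 0.849, 0.1374, 0.0815]
{"jaw":48,"xyz":[-9, 8, -37],"rot":[0.0, 0.0, 0.0]},
{"jaw":48,"xyz":[-18, 16, -74],"rot":[0.0, 0.0, 0.0]},
{"jaw":48,"xyz":[-27, 24, -110],"rot":[0.0, 0.0, 0.0]},
{"jaw":48,"xyz":[-36, 32, -147],"rot":[0.0, 0.0, 0.0]},
{"jaw":48,"xyz":[-42, 54, -158],"rot":[0.02, 0.01, 0.18]},
{"jaw":48,"xyz":[-48, 76, -168],"rot":[0.03, 0.03, 0.36]},
{"jaw":48,"xyz":[-55, 99, -179],"rot":[0.05, 0.04, 0.53]},
{"jaw":48,"xyz":[-61, 121, -189],"rot":[0.06, 0.05, 0.71]},
{"jaw":48,"xyz":[-67, 143, -200],"rot":[0.08, 0.06, 0.89]},
{"jaw":48,"xyz":[-74, 165, -210],"rot":[0.09, 0.08, 1.07]},
{"jaw":48,"xyz":[-80, 188, -220],"rot":[0.11, 0.09, 1.25]},
{"jaw":48,"xyz":[-87, 210, -231],"rot":[0.12, 0.1, 1.42]},
{"jaw":48,"xyz":[-93, 232, -241],"rot":[0.14, 0.11, 1.6]},
{"jaw":48,"xyz":[-91, 282, -242],"rot":[0.1, 0.14, 1.51]},
{"jaw":48,"xyz":[-89, 332, -243],"rot":[0.07, 0.17, 1.42]},
{"jaw":48,"xyz":[-87, 382, -244],"rot":[0.04, 0.2, 1.32]},
{"jaw":48,"xyz":[-85, 432, -245],"rot":[0.01, 0.22, 1.23]},
{"jaw":48,"xyz":[-83, 482, -246],"rot":[-0.02, 0.25, 1.14]},
```

Call:
{"method": "send_rows", "body": {
  "targets": [
    {"jaw":48,"xyz":[-9,8,-37],"rot":[0,0,0]},
    {"jaw":48,"xyz":[-18,16,-74],"rot":[0,0,0]},
    {"jaw":48,"xyz":[-27,24,-110],"rot":[0,0,0]},
    {"jaw":48,"xyz":[-36,32,-147],"rot":[0,0,0]},
    {"jaw":48,"xyz":[-42,54,-158],"rot":[0.02,0.01,0.18]},
    {"jaw":48,"xyz":[-48,76,-168],"rot":[0.03,0.03,0.36]},
    {"jaw":48,"xyz":[-55,99,-179],"rot":[0.05,0.04,0.53]},
    {"jaw":48,"xyz":[-61,121,-189],"rot":[0.06,0.05,0.71]},
    {"jaw":48,"xyz":[-67,143,-200],"rot":[0.08,0.06,0.89]},
    {"jaw":48,"xyz":[-74,165,-210],"rot":[0.09,0.08,1.07]},
    {"jaw":48,"xyz":[-80,188,-220],"rot":[0.11,0.09,1.25]},
    {"jaw":48,"xyz":[-87,210,-231],"rot":[0.12,0.1,1.42]},
    {"jaw":48,"xyz":[-93,232,-241],"rot":[0.14,0.11,1.6]},
    {"jaw":48,"xyz":[-91,282,-242],"rot":[0.1,0.14,1.51]},
    {"jaw":48,"xyz":[-89,332,-243],"rot":[0.07,0.17,1.42]},
    {"jaw":48,"xyz":[-87,382,-244],"rot":[0.04,0.2,1.32]},
    {"jaw":48,"xyz":[-85,432,-245],"rot":[0.01,0.22,1.23]},
    {"jaw":48,"xyz":[-83,482,-246],"rot":[-0.02,0.25,1.14]}
  ]
}}

```text
time: 24.75
eef_pos: [0.3592, 0.2007, 0.3597]
ee_rot: [0.503, 0.849, 0.14, 0.081]
force: [1.1, 0.2, 0.5]
finger_gap: 0.0486
```

```bash
python3 - <<'E'
from look import *
s=robot.sense();print(s['eef_pos'],s['ee_rot'],s['joint_positions'].round(2))
look('8',{'scene':(160,110,190,140),'top':(180,140,190,140)})
for n in('scene','top'):
    p=robot.read_camera(n)
    r=robot.cut_out(p,'vee_block');print([(round(a['score'],2),(np.array(a['bbox'])*[512,384,512,384]).round().tolist()) for a in r[:3]])
    pickle.dump((p,r),open(f'{n}8v.pkl','wb'))
E
```

```text
[0.35922643 0.20065678 0.35971525] [0.50329953 0.8489061  0.13980066 0.08064603] [ 0.27 -0.26 -0.53  0.98  0.08  1.35]
[(0.97, [252.0, 206.0, 24.0, 25.0])]
[(0.61, [265.0, 221.0, 22.0, 24.0])]
```

View pics/scene8.png

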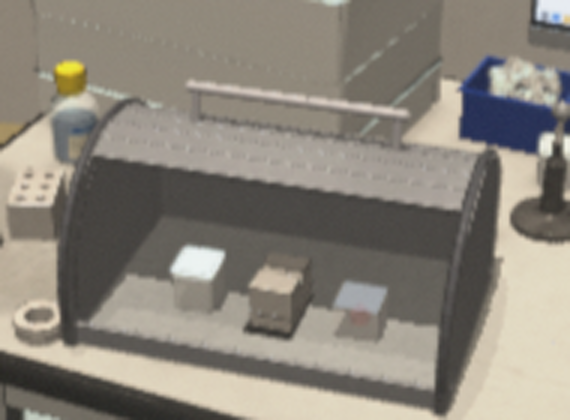

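View pics/top8.png

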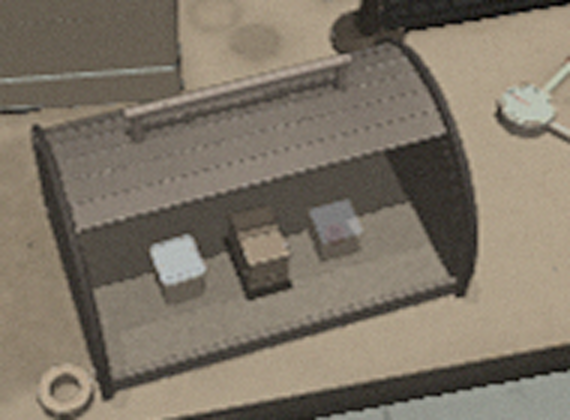

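```bash
python3 - <<'E'
from look import *
m=box(.038,.062,.042)+[0,0,.013]
for n,pad in(('scene',(.48899,-.2784)),('top',(.49866,-.27464))):
    p,r=ld(n+'8v');print(n,fit(m,[(p,r[0]['region'])],[.496,-.277,.04-np.pi/2],(.008,.008,.08)),'pad',pad)
s=robot.sense();R0=R.from_quat(s['ee_rot']);p0=np.array([.36,.2,.36])
t=ld('top8');sc=ld('scene8')
# bar picks (left,right) 
obs=[(sc,[(160+188/3,110+86/3),(160+407/3,110+114/3)]),(t,[(180+128/3,140+114/3),(180+350/3,140+63/3)])]
for P_,o in obs:
    for j in(1.3,1.35,1.4): print(j,(proj(P_,bar(Q,j))[::-1]-o).round(1).tolist())
E
```

```text
scene (array([ 0.49370618, -0.27751638, -1.51246114]), np.float64(0.07721752903907075)) pad (0.48899, -0.2784)
top (array([ 0.50105053, -0.27747437, -1.56965135]), np.float64(0.10028929604628734)) pad (0.49866, -0.27464)
1.3 [[-2.9, 0.3], [-0.4, 1.6]]
1.35 [[-1.9, -0.7], [0.3, 0.4]]
1.4 [[-0.8, -1.6], [0.9, -0.6]]
1.3 [[-1.0, 3.7], [2.0, 1.4]]
1.35 [[-1.8, 1.6], [0.9, -0.5]]
1.4 [[-2.5, -0.3], [-0.2, -2.3]]
```

```bash
python3 - <<'E'
from look import *
s=robot.sense();R0=R.from_quat(s['ee_rot']);p0=np.array([.36,.2,.36])
Rb=tool(np.radians(75),Q[2],True);T=tcp(barg(1.37,.04),Rb,.014)
W=[(np.array([.40,-.05,.38]),tool(1.25,.1,True),5),(T-Rb.apply([0,0,.10]),Rb,5),(T-Rb.apply([0,0,.03]),Rb,4),(T,Rb,2),(T,Rb,1)]
j=s['joint_positions']
for w in W+arcw(1.37,-.05,4,.04,75,45): j,e=ik(w[0],w[1],j);print(w[0].round(3),j.round(2),round(e,4))
rows(p0,R0,W,40)
E
```

```text
[ 0.4  -0.05  0.38] [-0.43 -0.26 -0.48  1.07  0.16  1.06] 0.0
[ 0.521 -0.235  0.281] [-0.64  0.17 -0.3   0.89  0.16  0.91] 0.0
[ 0.539 -0.234  0.213] [-0.62  0.25 -0.39  0.73  0.16  0.93] 0.0
[ 0.547 -0.234  0.185] [-0.61  0.29 -0.41  0.66  0.16  0.94] 0.0
[ 0.547 -0.234  0.185] [-0.61  0.29 -0.41  0.66  0.16  0.94] 0.0
[ 0.496 -0.236  0.182] [-0.73  0.16 -0.64  0.48  0.27  0.85] 0.0
[ 0.449 -0.238  0.161] [-0.88  0.09 -0.85  0.29  0.41  0.73] 0.0
[ 0.413 -0.239  0.125] [-1.04  0.12 -1.03  0.07  0.57  0.59] 0.0
[ 0.392 -0.24   0.079] [-1.19  0.29 -1.18 -0.23  0.73  0.47] 0.0
17 rows; final cmd [0.5465, -0.2341, 0.1845] [0.6885, 0.7134, 0.0939, 0.0906]
{"jaw":40,"xyz":[-48, -15, -9],"rot":[0.0, -0.03, 0.07]},
{"jaw":40,"xyz":[-96, -29, -19],"rot":[0.0, -0.05, 0.15]},
{"jaw":40,"xyz":[-143, -44, -28],"rot":[0.0, -0.08, 0.22]},
{"jaw":40,"xyz":[-191, -58, -37],"rot":[0.0, -0.1, 0.3]},
{"jaw":40,"xyz":[-239, -73, -46],"rot":[0.0, -0.13, 0.37]},
{"jaw":40,"xyz":[-283, -76, -27],"rot":[0.01, -0.13, 0.39]},
{"jaw":40,"xyz":[-327, -79, -7],"rot":[0.02, -0.13, 0.4]},
{"jaw":40,"xyz":[-371, -81, 13],"rot":[0.04, -0.13, 0.41]},
{"jaw":40,"xyz":[-415, -84, 33],"rot":[0.05, -0.13, 0.43]},
{"jaw":40,"xyz":[-459, -87, 52],"rot":[0.06, -0.14, 0.44]},
{"jaw":40,"xyz":[-461, -88, 70],"rot":[0.06, -0.14, 0.44]},
{"jaw":40,"xyz":[-463, -90, 87],"rot":[0.06, -0.14, 0.44]},
{"jaw":40,"xyz":[-466, -91, 104],"rot":[0.06, -0.14, 0.44]},
{"jaw":40,"xyz":[-468, -93, 122],"rot":[0.06, -0.14, 0.44]},
{"jaw":40,"xyz":[-469, -94, 136],"rot":[0.06, -0.14, 0.44]},
{"jaw":40,"xyz":[-471, -96, 151],"rot":[0.06, -0.14, 0.44]},
{"jaw":40,"xyz":[-471, -96, 151],"rot":[0.06, -0.14, 0.44]},
```

Call:
{"method": "send_rows", "body": {
  "targets": [
    {"jaw":40,"xyz":[-48,-15,-9],"rot":[0,-0.03,0.07]},
    {"jaw":40,"xyz":[-96,-29,-19],"rot":[0,-0.05,0.15]},
    {"jaw":40,"xyz":[-143,-44,-28],"rot":[0,-0.08,0.22]},
    {"jaw":40,"xyz":[-191,-58,-37],"rot":[0,-0.1,0.3]},
    {"jaw":40,"xyz":[-239,-73,-46],"rot":[0,-0.13,0.37]},
    {"jaw":40,"xyz":[-283,-76,-27],"rot":[0.01,-0.13,0.39]},
    {"jaw":40,"xyz":[-327,-79,-7],"rot":[0.02,-0.13,0.4]},
    {"jaw":40,"xyz":[-371,-81,13],"rot":[0.04,-0.13,0.41]},
    {"jaw":40,"xyz":[-415,-84,33],"rot":[0.05,-0.13,0.43]},
    {"jaw":40,"xyz":[-459,-87,52],"rot":[0.06,-0.14,0.44]},
    {"jaw":40,"xyz":[-461,-88,70],"rot":[0.06,-0.14,0.44]},
    {"jaw":40,"xyz":[-463,-90,87],"rot":[0.06,-0.14,0.44]},
    {"jaw":40,"xyz":[-466,-91,104],"rot":[0.06,-0.14,0.44]},
    {"jaw":40,"xyz":[-468,-93,122],"rot":[0.06,-0.14,0.44]},
    {"jaw":40,"xyz":[-469,-94,136],"rot":[0.06,-0.14,0.44]},
    {"jaw":40,"xyz":[-471,-96,151],"rot":[0.06,-0.14,0.44]},
    {"jaw":40,"xyz":[-471,-96,151],"rot":[0.06,-0.14,0.44]}
  ]
}}

```text
time: 27.18
eef_pos: [0.5462, -0.2344, 0.1818]
ee_rot: [0.689, 0.714, 0.092, 0.091]
force: [0.3, 0.6, 0.0]
finger_gap: 0.0401
```

```bash
python3 - <<'E'
from look import *
s=robot.sense();print(s['eef_pos'],s['ee_rot'],s['force'])
look('9',{'scene':(160,90,190,140)})
E
```

```text
[ 0.54622918 -0.23440626  0.18179676] [0.68854404 0.71359053 0.09221699 0.09050796] [0.3056462  0.64606375 0.01368977]
```

View pics/scene9.png

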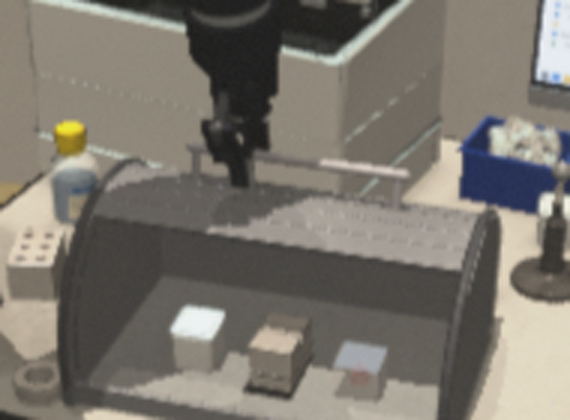

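Straddling the bar at about (235,155). Close on it to confirm.

Call:
{"method": "send_rows", "body": {
  "targets": [
    {"jaw":5,"xyz":[0,0,0],"rot":[0,0,0]},
    {"jaw":5,"xyz":[0,0,0],"rot":[0,0,0]},
    {"jaw":5,"xyz":[0,0,0],"rot":[0,0,0]},
    {"jaw":5,"xyz":[0,0,0],"rot":[0,0,0]},
    {"jaw":5,"xyz":[0,0,0],"rot":[0,0,0]}
  ],
  "squeeze": 20
}}

```text
time: 27.85
eef_pos: [0.5477, -0.2347, 0.184]
ee_rot: [0.688, 0.714, 0.093, 0.092]
force: [-0.7, 1.1, 5.5]
finger_gap: 0.0089
```

```bash
python3 - <<'E'
from h import *
R0=tool(np.radians(75),Q[2],True);p0=tcp(barg(1.37,.04),R0,.014)
rows(p0,R0,arcw(1.37,.0,18,.04,75,45),15)
E
```

```text
18 rows; final cmd [0.3944, -0.2395, 0.0861] [0.6416, 0.6648, 0.2754, 0.2658]
{"jaw":15,"xyz":[0, -10, -4],"rot":[-0.03, 0.0, 0.0]},
{"jaw":15,"xyz":[0, -21, -7],"rot":[-0.06, 0.0, 0.0]},
{"jaw":15,"xyz":[0, -32, -9],"rot":[-0.09, 0.0, -0.0]},
{"jaw":15,"xyz":[0, -42, -10],"rot":[-0.12, 0.0, -0.0]},
{"jaw":15,"xyz":[0, -53, -11],"rot":[-0.15, 0.0, -0.0]},
{"jaw":15,"xyz":[0, -64, -10],"rot":[-0.17, 0.0, -0.0]},
{"jaw":15,"xyz":[0, -75, -9],"rot":[-0.2, 0.0, 0.0]},
{"jaw":15,"xyz":[0, -86, -7],"rot":[-0.23, 0.0, -0.0]},
{"jaw":15,"xyz":[0, -96, -4],"rot":[-0.26, 0.0, -0.0]},
{"jaw":15,"xyz":[0, -107, 0],"rot":[-0.29, 0.0, -0.0]},
{"jaw":15,"xyz":[0, -117, 5],"rot":[-0.32, 0.0, 0.0]},
{"jaw":15,"xyz":[0, -126, 10],"rot":[-0.35, 0.0, -0.0]},
{"jaw":15,"xyz":[0, -135, 16],"rot":[-0.38, 0.0, -0.0]},
{"jaw":15,"xyz":[0, -144, 23],"rot":[-0.41, 0.0, -0.0]},
{"jaw":15,"xyz":[0, -152, 30],"rot":[-0.44, 0.0, 0.0]},
{"jaw":15,"xyz":[0, -160, 38],"rot":[-0.47, -0.0, 0.0]},
{"jaw":15,"xyz":[0, -166, 47],"rot":[-0.49, -0.0, -0.0]},
{"jaw":15,"xyz":[0, -173, 56],"rot":[-0.52, 0.0, -0.0]},
```

Call:
{"method": "send_rows", "body": {
  "targets": [
    {"jaw":15,"xyz":[0,-10,-4],"rot":[-0.03,0,0]},
    {"jaw":15,"xyz":[0,-21,-7],"rot":[-0.06,0,0]},
    {"jaw":15,"xyz":[0,-32,-9],"rot":[-0.09,0,0]},
    {"jaw":15,"xyz":[0,-42,-10],"rot":[-0.12,0,0]},
    {"jaw":15,"xyz":[0,-53,-11],"rot":[-0.15,0,0]},
    {"jaw":15,"xyz":[0,-64,-10],"rot":[-0.17,0,0]},
    {"jaw":15,"xyz":[0,-75,-9],"rot":[-0.2,0,0]},
    {"jaw":15,"xyz":[0,-86,-7],"rot":[-0.23,0,0]},
    {"jaw":15,"xyz":[0,-96,-4],"rot":[-0.26,0,0]},
    {"jaw":15,"xyz":[0,-107,0],"rot":[-0.29,0,0]},
    {"jaw":15,"xyz":[0,-117,5],"rot":[-0.32,0,0]},
    {"jaw":15,"xyz":[0,-126,10],"rot":[-0.35,0,0]},
    {"jaw":15,"xyz":[0,-135,16],"rot":[-0.38,0,0]},
    {"jaw":15,"xyz":[0,-144,23],"rot":[-0.41,0,0]},
    {"jaw":15,"xyz":[0,-152,30],"rot":[-0.44,0,0]},
    {"jaw":15,"xyz":[0,-160,38],"rot":[-0.47,0,0]},
    {"jaw":15,"xyz":[0,-166,47],"rot":[-0.49,0,0]},
    {"jaw":15,"xyz":[0,-173,56],"rot":[-0.52,0,0]}
  ]
}}

```text
time: 30.1
eef_pos: [0.3947, -0.2405, 0.0845]
ee_rot: [0.641, 0.666, 0.273, 0.266]
force: [2.7, 0.3, 0.1]
finger_gap: 0.015
```

Call:
{"method": "send_rows", "body": {
  "targets": [
    {"jaw":15,"xyz":[0,-4,2],"rot":[0,0,0]},
    {"jaw":15,"xyz":[0,-7,4],"rot":[0,0,0]},
    {"jaw":15,"xyz":[0,-7,4],"rot":[0,0,0]}
  ]
}}

```text
time: 30.48
eef_pos: [0.3948, -0.241, 0.0792]
ee_rot: [0.639, 0.666, 0.276, 0.268]
force: [5.5, 3.2, 10.6]
finger_gap: 0.0151
```

Call:
{"method": "send_rows", "body": {
  "targets": [
    {"jaw":40,"xyz":[0,-7,4],"rot":[0,0,0]},
    {"jaw":40,"xyz":[0,0,0],"rot":[0,0,0]},
    {"jaw":40,"xyz":[0,0,0],"rot":[0,0,0]},
    {"jaw":40,"xyz":[0,0,-20],"rot":[0,0,0]},
    {"jaw":40,"xyz":[0,0,-40],"rot":[0,0,0]},
    {"jaw":40,"xyz":[0,0,-70],"rot":[0,0,0]},
    {"jaw":40,"xyz":[0,20,-100],"rot":[0,0,0]},
    {"jaw":40,"xyz":[0,50,-130],"rot":[0,0,0]}
  ]
}}

```text
time: 31.48
eef_pos: [0.3356, -0.2414, 0.2049]
ee_rot: [0.642, 0.665, 0.273, 0.265]
force: [1.3, -1.1, 0.3]
finger_gap: 0.0403
```

```bash
python3 - <<'E'
from look import *
s=robot.sense();R0=R.from_quat(s['ee_rot']);p0=s['eef_pos'];print(p0,s['ee_rot'],s['force'])
W=[(np.array([.36,-.02,.34]),tool(1.1,.1,True),5),(np.array([.34,.22,.34]),tool(1.25,.6,True),5)]
j=s['joint_positions']
for w in W: j,e=ik(w[0],w[1],j);print(w[0].round(3),j.round(2),round(e,4))
rows(p0,R0,W,40)
E
```

```text
[ 0.33560722 -0.24142114  0.20494352] [0.64239877 0.66546357 0.27280167 0.26469097] [ 1.26739869 -1.10475462  0.31678129]
[ 0.36 -0.02  0.34] [-0.48 -0.47 -0.74  0.89  0.25  1.04] 0.0
[0.34 0.22 0.34] [ 0.33 -0.26 -0.58  0.94  0.09  1.31] 0.0
10 rows; final cmd [0.34, 0.22, 0.34] [0.4606, 0.8731, 0.1413, 0.0745]
{"jaw":40,"xyz":[44, 24, -15],"rot":[0.06, 0.01, -0.01]},
{"jaw":40,"xyz":[88, 47, -30],"rot":[0.12, 0.02, -0.02]},
{"jaw":40,"xyz":[132, 71, -44],"rot":[0.19, 0.02, -0.03]},
{"jaw":40,"xyz":[176, 94, -59],"rot":[0.25, 0.03, -0.04]},
{"jaw":40,"xyz":[220, 118, -74],"rot":[0.31, 0.04, -0.05]},
{"jaw":40,"xyz":[268, 116, -76],"rot":[0.34, 0.09, -0.14]},
{"jaw":40,"xyz":[316, 115, -77],"rot":[0.37, 0.14, -0.23]},
{"jaw":40,"xyz":[365, 113, -79],"rot":[0.39, 0.2, -0.31]},
{"jaw":40,"xyz":[413, 112, -81],"rot":[0.42, 0.25, -0.4]},
{"jaw":40,"xyz":[461, 110, -82],"rot":[0.45, 0.3, -0.49]},
```

Call:
{"method": "send_rows", "body": {
  "targets": [
    {"jaw":40,"xyz":[44,24,-15],"rot":[0.06,0.01,-0.01]},
    {"jaw":40,"xyz":[88,47,-30],"rot":[0.12,0.02,-0.02]},
    {"jaw":40,"xyz":[132,71,-44],"rot":[0.19,0.02,-0.03]},
    {"jaw":40,"xyz":[176,94,-59],"rot":[0.25,0.03,-0.04]},
    {"jaw":40,"xyz":[220,118,-74],"rot":[0.31,0.04,-0.05]},
    {"jaw":40,"xyz":[268,116,-76],"rot":[0.34,0.09,-0.14]},
    {"jaw":40,"xyz":[316,115,-77],"rot":[0.37,0.14,-0.23]},
    {"jaw":40,"xyz":[365,113,-79],"rot":[0.39,0.2,-0.31]},
    {"jaw":40,"xyz":[413,112,-81],"rot":[0.42,0.25,-0.4]},
    {"jaw":40,"xyz":[461,110,-82],"rot":[0.45,0.3,-0.49]},
    {"jaw":40,"xyz":[461,110,-82],"rot":[0.45,0.3,-0.49]}
  ]
}}

```text
time: 32.85
eef_pos: [0.339, 0.2225, 0.338]
ee_rot: [0.455, 0.877, 0.139, 0.074]
force: [-0.8, -0.7, -0.6]
finger_gap: 0.04
```

```bash
python3 look.py 10; python3 - <<'E'
from h import *
for n,c in(('scene',(115,100)),('top',(110,130))):
    p=ld(n+'10');im=cv2.imread(f'pics/{n}10.png')
    for j,col in((-.0,(0,0,255)),(.06,(255,0,0))):
        u=(proj(p,bar(Q,j))-c+.5)*3;print(n,j,u.round().tolist())
        for a in u:cv2.circle(im,tuple(map(int,a)),3,col,-1)
    cv2.imwrite(f'pics/{n}10o.png',im)
E
```

```text
scene -0.0 [[494.0, 351.0], [257.0, 309.0]]
scene 0.06 [[495.0, 340.0], [257.0, 299.0]]
top -0.0 [[626.0, 308.0], [394.0, 374.0]]
top 0.06 [[625.0, 299.0], [393.0, 366.0]]
```

View pics/scene10o.png

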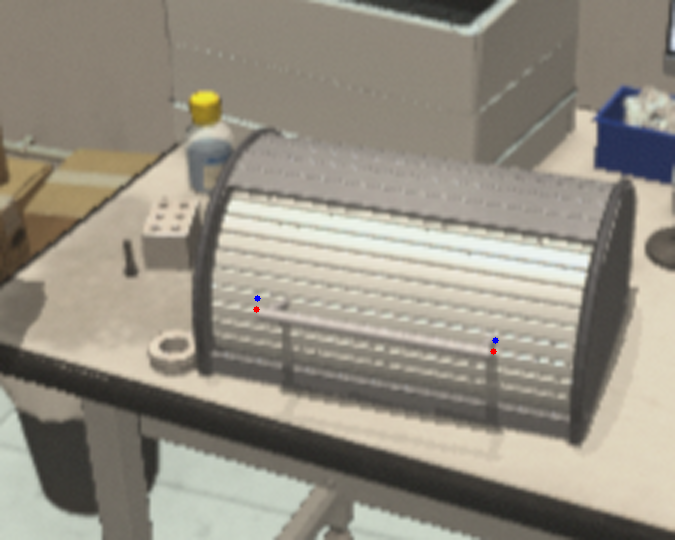

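View pics/top10o.png

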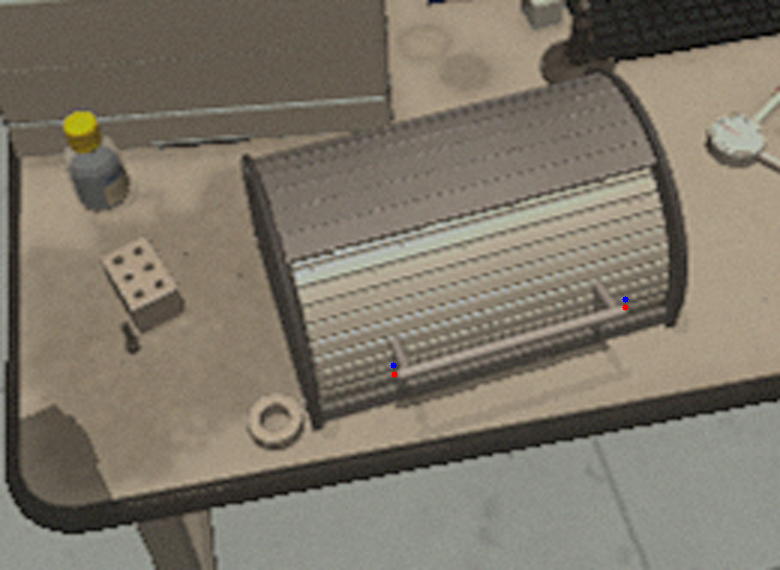

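```bash
python3 -c "
from workcell import robot
print(robot.sign_off(),robot.sense()['time'])"
```

```text
the job is handed in; nothing more can be done
the job is handed in; nothing more can be done
```

I rolled the door open to its stop, set the vee block on the long pad between the tub and the cube, let go, and rolled the door shut. I handed the job in just after 32.9 s. No verdict was reported.

**Checks that agreed:**
- **Door open:** the wrist felt the open stop at about 9 N. Bar positions picked by eye gave about 1.37 rad.
- **Block released:** the fingers opened to 48 mm and the tool force was near zero.
- **Block position:** fitting each camera's picture separately put the block within about 5 mm of the pad in one and 4 mm in the other. Its length was about 0.02 rad off the cabinet's x in one view and 0.04 rad in the other.
- **Door shut:** the wrist felt about 11 N at the shut stop. Afterwards the bar lay on the markers for 0 rad in both pictures, with the arm well clear.
- **Loose things:** the bolt, set-up block, bottle and ring gauge looked unmoved in the last pictures. The tub and cube looked unmoved in the last picture before shutting, and the micrometer was outside the final views.

**Where things disagreed or went wrong:**
- **Camera bias:** the two cameras differed by about 4 to 10 mm along x, so I used averages and compared block and pad within each camera.
- **Approach angle:** my first approach to the block, tilted 45°, was out of the arm's reach (elbow at its limit). I gripped it tilted 62° instead, slightly towards its near end.
- **After shutting:** the closed door hides the block, so I could not look at it again.

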